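# Clear the bench and mount a sleeve between the bench centres

### The arm

A 6-joint arm with a two-finger parallel gripper is mounted at the origin on the work surface. World frame = base frame: x ahead of the robot, y to its left, z up, the work surface at z = 0. Lengths are in m, angles in degrees, forces in N, time in s.
With the tool pointing down it reaches from about 0.275 to 0.825 m from the base axis. Payload 5.2 kg.
Tool frame: the origin (TCP) lies midway between the tips of the shut fingers; the grasp point (between the pads) lies 19 mm behind it; z points along the fingers, y is the line along which they close (so a half turn about z gives the same grasp; the last joint's range is limited). The gripper opens to 93 mm and grips with 3 to 60 N. Pads are 15 mm wide; open, the fingers measure 128 mm over their backs; the gripper's body (75 mm by 188 mm) begins 65 mm behind the grasp point.
Start: joints at [58.224, 14.817, 87.949, -0, 77.235, -11.62], TCP at [0.19, 0.516, 0.219] pointing down, gripper open.
Joint ranges: [-179.93, 179.93], [-52.35, 119.4], [10.71, 147.94], [-69.91, 249.91], [12.55, 155.21], [-178.61, 178.61]. Speed limits (degrees/s): [147.25, 147.25, 180, 180, 180, 180].

### API

Orientations are given as a 3x3 rotation matrix whose columns are the frame's x, y, z axes.
In Python, from cell import * gives the robot as it stands. The module is installed in compiled form; this text tells all that it offers.
- The arm moves only by the shell command python3 -m crank 'ROWS' [FORCE]. ROWS is JSON, a list of rows, each a list of 7 numbers: the turn, a rotation vector about the world's x, y, z in degrees, then the shift along the world's x, y, z in m, then the closure, from 0 (fully open) to 1 (shut). A call has 1 to 5 rows; each row shifts and turns the commanded pose from where the row before left it; what a row does not reach is not made up. A row lasts 1/8 s, in which the tool goes at most 62.5 mm and 10.7 degrees, less where a joint would pass 70% of its speed; a pose out of reach is approached as far as the arm can. A call is refused whole if a number of a shift passes 0.0625 or a number of a turn 10.7, either way. A call with a gripper value outside its range is refused whole. The fingers move at their own pace and stop on an object; FORCE is the grip in N (left out, the last holds). Time passes only in rows, so rows that do not move let the fingers close. It gives the time, the measured TCP pose, the force, the opening and the grip force at its end, in the units of the state.
- get_obs(): the state, without advancing time (a new reading comes with each control period).
- capture(name): name is "scene" or "top"; returns the picture (420x560x3 uint8, red, green, blue); there is no depth.
- get_calibration(name): a dict with "fov_y" (degrees; the focal length in pixels is half the picture's height over the tangent of half this angle, whatever the lens; pixels are square), "cx", "cy" (the principal point, pixels), "distortion" ([k1, k2, p1, p2, k3] as OpenCV has them; the pictures are not rectified), "eye" and "attitude" of the camera in the world. Camera axes: x right, y up, looking along -z (the intrinsics and any distortion apply to the point x, -y, -z); pixel columns grow to the right and rows downward; lengths in m; the calibration is good to about 2 mm. A picture is of the moment at which its call begins. get_calibration takes no time and is no camera call.
- job_done(): hands the job in; it is judged then, once.
Trained networks look in the newest picture that a camera, given by its name, has taken for a name from the list of things; names that differ only in an ending like _2 or _b are one class to them, and where a whole thing is asked for, a point or a joint stands for the part that bears it (a point fixed in the world has none). Each returns a list of dicts, best first, with "confidence" (0 to 1); they miss things now and then, are a little off and sometimes report something else, mostly with a low value. They report only what shows in the picture. A call takes as long as a camera call.
- find_in(camera, query): "bbox" ([centre column, centre row, width, height] in pixels, round what is visible of it).
The state is a dict: "time": time; "joint_pos": joint angles; "qd": joint speeds; "tau": joint torques, N m; "tcp_pos": TCP position; "tcp_rot": TCP orientation; "force": force on the tool from outside, world axes, zero at the start; "wrist_torque": the same for the moment, N m; "finger_gap": finger opening in m; "grip_force": force on a finger pad.
Only numpy, scipy, OpenCV 4.12 (cv2) and the standard library are available. Lean on these libraries where they do the work, as an engineer would, in place of code of your own. Each camera call takes 0.05 s, during which the arm holds its last target. There are 200 camera calls.

### The job

Clear the bench and set up the steel sleeve for its runout check. First stack the loose brown cartons squarely on the carton pile, lowering each gently until it rests rather than letting it fall, and slide each scraper blade-first into a free bay of the grey rack until it is fully home. Only then draw the tailstock back, lay the sleeve in the rests of the bench centres and push the tailstock in until the sleeve is held firmly between both cones, lifted onto the centre line; leave the other things on the bench alone.

Things in the scene. Friction and masses are not known exactly. Their poses are not given: they have to be found in the camera images.
- sleeve: Steel tube, 140 mm long, 28 mm outside, bore 19 mm, about 0.36 kg; lies at first in two V-notches (48 mm either side of the middle) of a low wooden cradle, its axis 36 mm above the bench, cradle floor 10 mm. Origin: middle of the tube on its axis; x along the axis (either end may go to either centre).
- bed: Green bench centres, fixed: bed 75 mm wide, y from -135 to 185 mm, top 30 mm high, centre axis along its y, 80 mm high. Origin: underside, below the middle of a mounted sleeve. Green headstock (110 mm high) at -y, blue tailstock at +y. Brass V-rests 10 mm thick at y = -36 and +58 mm hold a sleeve 4 mm below the centre axis; cones entering the bore lift it.
- head_tip (a point): Tip of the fixed steel 60-degree cone on the headstock, pointing along the bed's +y, 20 mm long, 26 mm across at the root, at the bed's y = -56 mm, 80 mm high. With the tailstock fully back the other tip is at y = +104 mm: lay the sleeve with its middle near y = +24 mm; the tailstock cone then pushes it along the rests onto this cone.
- tail_tip (a point): Tip of a steel cone of the same shape on the tailstock, pointing along the bed's -y, 80 mm high; it moves with the tailstock.
- tailstock (a joint): Travel of the tailstock in m: 0 is fully back (away from the headstock), growing to 0.062 towards the headstock (bed's -y). About 0.048 when a sleeve is held. It slides with about 6 N of friction and stays where it is left. It starts too far in for the sleeve to fit. Push with 15 to 20 N in all to seat the sleeve.
- tail_grip (a point): Grip point on the tailstock: middle of a red square post, 24 x 24 mm and 40 mm high, sides along the bed's axes, on top of the blue block (block top 108 mm, post top 148 mm above the bench, this point at 128 mm).
- carton_0: Flat brown parts carton with one blue band, 110 x 60 x 25 mm (x, y, z), about 0.22 kg, lying flat. Origin: centre of its underside; x along its length. May be absent.
- carton_1: Flat brown parts carton with one blue band, 110 x 60 x 25 mm (x, y, z), about 0.22 kg, lying flat. Origin: centre of its underside; x along its length. May be absent.
- carton_2: Flat brown parts carton with one blue band, 110 x 60 x 25 mm (x, y, z), about 0.22 kg, lying flat. Origin: centre of its underside; x along its length. May be absent.
- pallet: Fixed dark wooden base, 126 x 76 x 30 mm, with a pile of white, blue-banded cartons on it (same 110 x 60 mm outline, centred on it, long side along the base's x). Origin: centre of the base's underside, on the bench. The top of the pile is somewhere between 60 and 115 mm above the bench, different each time and not reported. The pile is firm.
- scraper_a: Gasket scraper with an orange handle, flat underside. Steel blade 80 long x 44 wide x 5 mm thick, handle 85 long x 24 wide x 28 mm high, 0.16 kg. Origin: middle of the underside where blade and handle meet; x points to the blade's front edge (80 mm ahead; the handle reaches 85 mm behind). May be absent; may be knocked aside.
- scraper_a_tip (a point): Middle of the blade's front edge, on the underside.
- scraper_b: Gasket scraper with a yellow handle, flat underside. Steel blade 80 long x 44 wide x 5 mm thick, handle 85 long x 24 wide x 28 mm high, 0.16 kg. Origin: middle of the underside where blade and handle meet; x points to the blade's front edge (80 mm ahead; the handle reaches 85 mm behind). May be absent; may be knocked aside.
- scraper_b_tip (a point): Middle of the blade's front edge, on the underside.
- rack: Fixed grey rack, two bays side by side (60 mm apart), open to its -x. Floor 8 mm above the bench, also reaching 72 mm out in front as a ledge. Bays 52 mm wide, 70 mm deep to a back stop; yellow lips 12 mm above the floor, 6 mm thick, overhang 9 mm from each side: blades slide in level along +x only. Origin: underside, below the back stop's front face; x into the bays.
- bay_0 (a point): Foot of the back stop of the bay at the rack's -y side, mid-width, on the bay floor: the middle of a scraper's front edge belongs here. Same axes as the rack.
- bay_1 (a point): The same for the bay at the rack's +y side.
- grease_tin: Red tin, 56 mm across, 50 mm high; not part of the job, leave it alone. Origin: centre of its underside.
- bearing: Steel bearing ring, 60 mm across, 18 mm high; not part of the job, leave it alone. Origin: centre of its underside.
- wrench: Wrench, 160 mm long, lying on the bench; not part of the job, leave it alone. Origin: on the tool's underside.
- brush: Brush, 160 mm long, lying on the bench; not part of the job, leave it alone. Origin: on the tool's underside.
- oil_bottle: Grey oil bottle, 70 mm across, 190 mm high; not part of the job, leave it alone. Origin: centre of its underside.
- spray_can: Blue spray can, 60 mm across, 170 mm high; not part of the job, leave it alone. Origin: centre of its underside.

How it is judged:
By the outcome, as a careful person would: the job done as asked, in the order asked, and still so for the second after the job is handed in, with the robot touching nothing.
Of carton_0, carton_1, carton_2 only 2 to 3 are there at a start; the rules pass over those that are not, and their reading is None.
Of scraper_a, scraper_b only 1 to 2 are there at a start; the rules pass over those that are not, and their reading is None.
At some moment in a run one of scraper_a, scraper_b may be knocked a few centimetres aside while the robot is not near it.
It also fails if it takes over 210 s, if anything falls off the work surface, if the arm or the gripper's body presses on something with over 40 N, if the wrist force passes 120 N, or if a joint passes its speed limit or range.

## Working session

There is one attempt and no reset: what is moved stays moved. The work goes in short steps, Python scripts to look and compute and a shell command to move; the robot and the scene stay as the last step left them, time stands still between calls to the robot, and variables do not carry over. Pictures are saved under pics/ and viewed, at most 14 in all, crops included, and the job is handed in when it is done.

```bash
mkdir -p pics; cat > h.py <<'E'
from cell import *
import numpy as np, cv2
def snap(n,f):
    im=capture(n); cv2.imwrite('pics/'+f,im[:,:,::-1]); return im
def K(c):
    f=210/np.tan(np.radians(c['fov_y'])/2); return np.array([[f,0,c['cx']],[0,f,c['cy']],[0,0,1]])
def ray(n,px):
    c=get_calibration(n); p=cv2.undistortPoints(np.array(px,float).reshape(-1,1,2),K(c),np.array(c['distortion'])).reshape(-1,2)
    d=np.c_[p[:,0],-p[:,1],-np.ones(len(p))]@np.array(c['attitude']).T
    return np.array(c['eye']),d
def at(n,px,z):
    e,d=ray(n,px); return e+d*((z-e[2])/d[:,2])[:,None]
def proj(n,P):
    c=get_calibration(n); P=(np.array(P,float).reshape(-1,3)-c['eye'])@np.array(c['attitude']); P=P*[1,-1,-1]
    return cv2.projectPoints(P,np.zeros(3),np.zeros(3),K(c),np.array(c['distortion']))[0].reshape(-1,2)
E
python3 - <<'E'
from h import *
o=get_obs(); print(o)
for n in('scene','top'):
    print(n,get_calibration(n)); snap(n,n+'0.png')
    for q in ['sleeve','bed','tailstock','carton_0','pallet','scraper_a','rack','grease_tin','oil_bottle','spray_can','bearing','wrench','brush']:
        print(q,[([round(x) for x in d['bbox']],round(d['confidence'],2)) for d in find_in(n,q)][:4])
E
```

```text
{'time': 0.0, 'joint_pos': array([ 5.82229717e+01,  1.48590554e+01,  8.80097077e+01,  4.70936235e-04,
        7.72350740e+01, -1.16189395e+01]), 'qd': array([ 0.08290246, -0.05374888,  0.02672036, -0.15420232, -0.07298615,
       -0.0058033 ]), 'tau': array([-1.03340048e-03, -4.37316620e+01, -2.83997762e+01,  7.17386068e-02,
        4.11660376e-02, -1.53188830e-04]), 'tcp_pos': array([0.18921582, 0.51585323, 0.21782923]), 'tcp_rot': array([[-9.38744546e-01,  3.44612469e-01, -9.61198333e-04],
       [ 3.44613608e-01,  9.38743363e-01, -1.53642072e-03],
       [ 3.72848816e-04, -1.77354860e-03, -9.99998358e-01]]), 'force': array([-0.13346259,  0.54410355,  0.24463025]), 'wrist_torque': array([ 0.01669657, -0.00426852,  0.05049846]), 'grip_force': 0.0, 'finger_gap': 0.09305093750324543}
scene {'fov_y': 51.911013149038936, 'cx': 277.8131745288412, 'cy': 202.9235839357948, 'distortion': array([-0.09779597,  0.        ,  0.        ,  0.        ,  0.        ]), 'eye': array([ 1.422792  , -0.55924457,  0.76181823]), 'attitude': array([[ 0.5437289 , -0.47461869,  0.6921676 ],
       [ 0.839130
[... 1543 characters left out ...]
), ([324, 262, 26, 44], 0.85), ([289, 261, 25, 42], 0.56), ([176, 154, 28, 38], 0.19)]
pallet [([127, 234, 35, 48], 0.92), ([288, 261, 23, 38], 0.45)]
scraper_a [([360, 269, 15, 57], 0.76), ([255, 259, 21, 61], 0.71), ([126, 237, 30, 49], 0.4)]
rack [([420, 253, 48, 54], 0.57), ([281, 194, 111, 39], 0.34)]
grease_tin [([257, 255, 16, 58], 0.72), ([175, 203, 19, 20], 0.66), ([362, 268, 17, 58], 0.6)]
oil_bottle [([177, 154, 34, 39], 0.69), ([421, 253, 49, 57], 0.18)]
spray_can [([366, 156, 29, 38], 0.98), ([405, 188, 21, 50], 0.57)]
bearing [([360, 199, 25, 17], 0.56)]
wrench [([144, 189, 15, 46], 0.9)]
brush [([405, 188, 23, 52], 0.81), ([177, 203, 22, 20], 0.73), ([250, 195, 26, 25], 0.46)]
```

View pics/scene0.png

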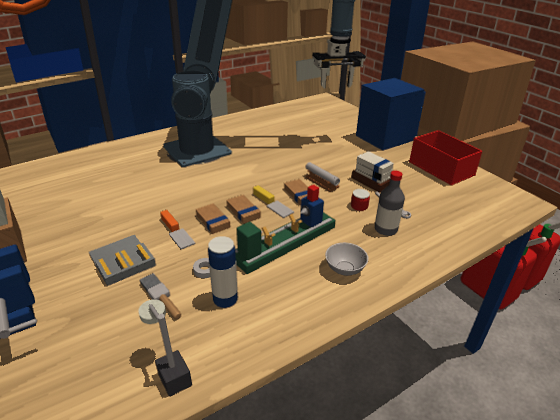

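View pics/top0.png

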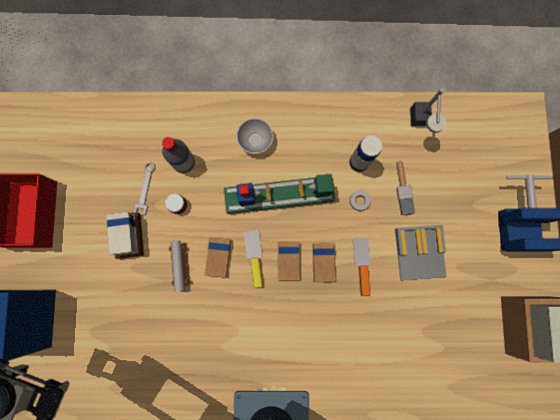

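The scene shows three brown cartons at (244,209), (214,219) and (299,191). The orange scraper is at (179,230), the yellow at (271,199), the rack at (124,260), the sleeve at (322,174), the white pile at (372,173) and the bed at (284,228). The top view agrees with this: both blades point up in the picture (+x) and the rack's ledge faces down (-x).

```bash
python3 - <<'E'
from h import *
t=cv2.imread('pics/top0.png'); c=t[175:300,95:455]; cv2.imwrite('pics/tc.png',cv2.resize(c,None,fx=2.2,fy=2.2,interpolation=cv2.INTER_CUBIC))
a=cv2.resize(t[215:300,150:290],None,fx=5.7,fy=5.7,interpolation=cv2.INTER_CUBIC)
s=cv2.imread('pics/scene0.png'); cv2.imwrite('pics/sc.png',cv2.resize(s[145:285,85:400],None,fx=2.5,fy=2.5,interpolation=cv2.INTER_CUBIC))
E
```

```text
(no output)
```

View pics/tc.png

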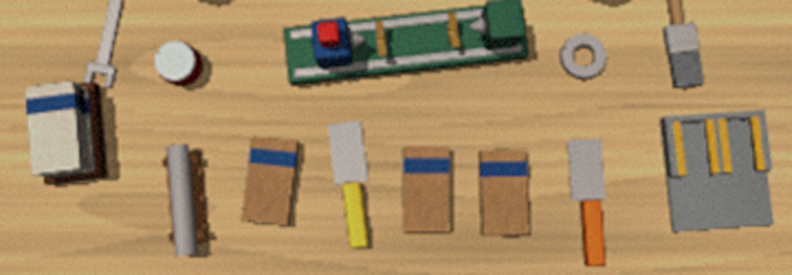

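View pics/sc.png

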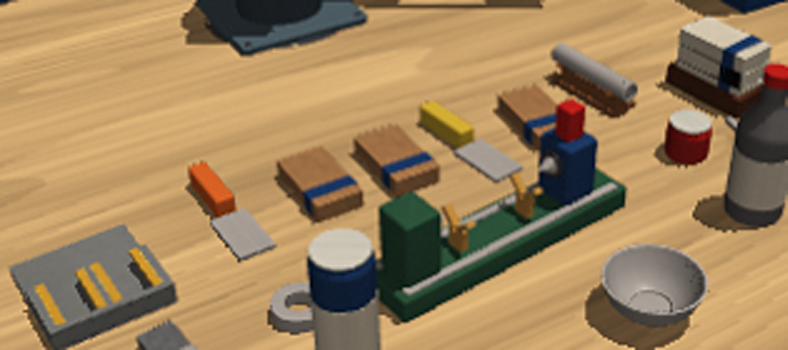

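The enlarged top view shows three cartons at (324,262), (289,261) and (218,259), with the yellow scraper at (254,258) and the orange one at (362,267). The rack's lips are clear on its +x half. The sleeve is at (178,266) in its cradle, and the pile is at (125,235). The scene crop agrees with all of this.

```bash
python3 - <<'E'
from h import *
for n,ps in (('top',dict(carton=(324,268),band=(324,252),wood=(306,262),wood2=(340,270),shadow=(236,262),bladeB=(253,243),bladeO=(361,250),hy=(257,275),ho=(364,283),rack=(420,268),lip=(403,243),sleeve=(178,262),cradle=(172,270),pile=(120,242),pside=(133,236),red=(243,190),bluetail=(240,197),green=(290,188),rail=(300,185),base=(140,240))),
 ('scene',dict(carton=(212,216),cside=(216,228),wood=(190,212),bladeO=(182,238),ho=(170,220),hy=(263,195),bladeY=(281,209),rack=(120,250),sleeve=(320,172),pile=(370,160),base=(360,180),red=(313,193)))):
    im=cv2.imread('pics/%s0.png'%n); h=cv2.cvtColor(im,cv2.COLOR_BGR2HSV)
    for k,(x,y) in ps.items(): print(n,k,h[y-1:y+2,x-1:x+2].reshape(-1,3).mean(0).round(),h[y-1:y+2,x-1:x+2].reshape(-1,3).std(0).round())
E
```

```text
top carton [ 15. 135. 154.] [1. 5. 3.]
top band [107. 182. 106.] [1. 7. 2.]
top wood [ 18. 114. 196.] [0. 2. 3.]
top wood2 [ 17. 115. 183.] [1. 3. 2.]
top shadow [ 17. 114. 184.] [1. 1. 6.]
top bladeB [ 14.  20. 178.] [2. 2. 3.]
top bladeO [ 13.  21. 162.] [2. 3. 3.]
top hy [ 27. 181. 200.] [1. 4. 2.]
top ho [ 13. 207. 197.] [0. 7. 3.]
top rack [ 25.  11. 123.] [9. 5. 4.]
top lip [ 21. 184. 192.] [ 1. 35. 13.]
top sleeve [ 13.  22. 145.] [ 5.  3. 13.]
top cradle [ 14.  95. 149.] [ 3. 33. 15.]
top pile [ 23.  37. 199.] [3. 3. 2.]
top pside [19. 44. 65.] [7. 8. 6.]
top red [  1. 204. 198.] [1. 4. 2.]
top bluetail [108. 170. 112.] [ 3. 17. 10.]
top green [ 72. 113.  94.] [2. 7. 2.]
top rail [ 18. 172. 143.] [ 1. 12.  8.]
top base [ 28. 179.  28.] [52. 52.  6.]
scene carton [ 14. 145. 163.] [0. 2. 3.]
scene cside [ 14. 146.  88.] [0. 2. 2.]
scene wood [ 17. 121. 182.] [0. 1. 4.]
scene bladeO [ 14.  27. 165.] [1. 1. 1.]
scene ho [ 10. 213. 217.] [0. 1. 1.]
scene hy [ 22. 198. 123.] [ 0.  2. 33.]
scene bladeY [ 13.  27. 165.] [1. 1. 1.]
scene rack [ 26.  41. 130.] [13. 52. 22.]
scene sleeve [ 14.  28. 124.] [ 2.  1. 18.]
scene pile [ 19.  45. 210.] [0. 1. 5.]
scene base [  8. 175.  30.] [1. 7. 2.]
scene red [  1. 221.  99.] [0. 2. 6.]
```

```bash
cat > fit.py <<'E'
from h import *
from scipy.optimize import minimize
SS=4
def hsv(im): return cv2.cvtColor(im[:,:,::-1].copy() if 0 else im,cv2.COLOR_RGB2HSV).astype(int)
blue=lambda h:(h[...,0]>95)&(h[...,0]<125)&(h[...,1]>110)
brown=lambda h:((h[...,1]>126)&(h[...,0]>9)&(h[...,0]<18)&(h[...,1]<175))|blue(h)
steel=lambda h:(h[...,1]<55)
yel=lambda h:(h[...,1]>150)&(h[...,0]>19)&(h[...,0]<32)&(h[...,2]>60)
orn=lambda h:(h[...,1]>165)&(h[...,0]>6)&(h[...,0]<18)
nonwood=lambda h:(abs(h[...,0]-17)>4)|(h[...,1]<85)|(h[...,1]>150)
red=lambda h:((h[...,0]<6)|(h[...,0]>174))&(h[...,1]>150)
def box(x0,x1,y0,y1,z0,z1): return np.array([[x,y,z] for x in(x0,x1) for y in(y0,y1) for z in(z0,z1)],float)
def cyl(L,r,z):
    a=np.linspace(0,2*np.pi,24); return np.array([[s*L/2,r*np.cos(t),z+r*np.sin(t)] for s in(-1,1) for t in a])
def world(p,pts):
    c,s=np.cos(p[2]),np.sin(p[2]); return np.c_[p[0]+c*pts[:,0]-s*pts[:,1],p[1]+s*pts[:,0]+c*pts[:,1],pts[:,2]]
def fit(ims,mask,model,p0,pad=8,cams=('top','scene'),scale=None,it=2):
    """model(p)->list of point sets already in the object's frame (p[3:] free); p=[x,y,yaw,...]"""
    p=np.array(p0,float); scale=np.array(scale if scale is not None else [.01,.01,.1]+[.008]*(len(p)-3))
    for k in range(it):
        R={}
        for n in cams:
            q=np.vstack([proj(n,world(p,b)) for b in model(p)]); lo=np.floor(q.min(0)).astype(int)-pad; hi=np.ceil(q.max(0)).astype(int)+pad
            m=mask(hsv(ims[n])); R[n]=(lo,hi,m[lo[1]:hi[1],lo[0]:hi[0]].astype(float))
        def cost(u):
            pp=u*scale; e=0
            for n,(lo,hi,m) in R.items():
                M=np.zeros((m.shape[0]*SS,m.shape[1]*SS),np.uint8)
                for b in model(pp):
                    q=(proj(n,world(pp,b))-lo+.5)*SS-.5
                    cv2.fillConvexPoly(M,cv2.convexHull(np.round(q*16).astype(np.int32)),255,shift=4)
                e+=((cv2.resize(M,m.shape[::-1],interpolation=cv2.INTER_AREA)/255.-m)**2).sum()
            return e
        n0=len(p); S=np.vstack([p/scale]+[p/scale+np.eye(n0)[i] for i in range(n0)])
        r=minimize(cost,p/scale,method='Nelder-Mead',options=dict(initial_simplex=S,maxiter=250,xatol=.005,fatol=.05)); p=r.x*scale; scale=scale*.5
    return p,r.fun
CARTON=lambda z=0:(lambda p:[box(-.055,.055,-.03,.03,z,z+.025)])
SCR=lambda z=0:(lambda p:[box(0,.08,-.022,.022,z,z+.005),box(-.085,0,-.012,.012,z,z+.028)])
LIPS=lambda p:[box(-.07,0,a,b,.020,.026) for a,b in((-.056,-.047),(-.013,-.004),(.004,.013),(.047,.056))]
PILE=lambda p:[box(-.063,.063,-.038,.038,0,.03),box(-.055,.055,-.03,.03,.03,p[3])]
SLEEVE=lambda z=.036:(lambda p:[cyl(.14,.014,z)])
def BED(p):
    y=.104-p[3]
    return [box(-.0375,.0375,-.135,.185,0,.03),box(-p[4],p[4],-.135,-.076,.03,.11),box(-p[5],p[5],y+.02,y+.02+p[6],.03,.108)]
POST=lambda p:[box(-.012,.012,-.012,.012,.108,.148)]
def show(n,p,f): print(n,'x %.4f y %.4f yaw %.1f'%(p[0],p[1],np.degrees(p[2])),np.round(p[3:],4),'cost %.0f'%f)
E
cat > run1.py <<'E'
from fit import *
ims={n:cv2.imread('pics/%s0.png'%n)[:,:,::-1].copy() for n in('top','scene')}
g=lambda u,v,z=0:list(at('top',[[u,v]],z)[0][:2])
for u,v in((324,262),(289,261),(218,258)): show('carton',*fit(ims,brown,CARTON(),g(u,v,.02)+[0.],pad=6))
show('yellow',*fit(ims,lambda h:steel(h)|yel(h),SCR(),g(255,260)+[.1],pad=6))
show('orange',*fit(ims,lambda h:steel(h)|orn(h),SCR(),g(362,266)+[0.],pad=6))
show('rack',*fit(ims,yel,LIPS,g(421,230)+[0.]))
show('rack top',*fit(ims,yel,LIPS,g(421,230)+[0.],cams=('top',)))
show('pile',*fit(ims,nonwood,PILE,g(127,236)+[0.,.09],pad=4))
show('sleeve',*fit(ims,steel,SLEEVE(),g(179,267)+[.1],pad=6))
show('sleeve z',*fit(ims,steel,lambda p:[cyl(.14,.014,p[3])],g(179,267)+[.1,.036],pad=6))
show('bed',*fit(ims,nonwood,BED,g(280,194)+[.1,.02,.025,.02,.03],pad=3))
show('post',*fit(ims,red,POST,g(245,190,.148)+[.1],pad=6))
show('post z',*fit(ims,red,lambda p:[box(-.012,.012,-.012,.012,p[3]-.04,p[3])],g(245,190,.148)+[.1,.148],pad=6))
show('carton z',*fit(ims,brown,lambda p:[box(-.055,.055,-.03,.03,0,p[3])],g(324,262,.02)+[0.,.025],pad=6))
show('orange top',*fit(ims,lambda h:steel(h)|orn(h),SCR(),g(362,266)+[0.],pad=6,cams=('top',)))
show('orange scn',*fit(ims,lambda h:steel(h)|orn(h),SCR(),g(362,266)+[0.],pad=6,cams=('scene',)))
E
time python3 run1.py
```

```text
carton x 0.4557 y -0.1527 yaw 1.6 [] cost 332
carton x 0.4601 y -0.0513 yaw -1.3 [] cost 394
carton x 0.4719 y 0.1514 yaw -7.1 [] cost 570
yellow x 0.4696 y 0.0462 yaw 7.6 [] cost 97
orange x 0.4459 y -0.2648 yaw 2.1 [] cost 118Traceback (most recent call last):
  File "run1.py", line 7, in <module>
    show('rack',*fit(ims,yel,LIPS,g(421,230)+[0.]))
                 ~~~^^^^^^^^^^^^^^^^^^^^^^^^^^^^^^
  File "fit.py", line 35, in fit
    r=minimize(cost,p/scale,method='Nelder-Mead',options=dict(initial_simplex=S,maxiter=250,xatol=.005,fatol=.05)); p=r.x*scale; scale=scale*.5
    res = _minimize_neldermead(fun, x0, args, callback, bounds=bounds,
                               **options)
    fxcc = func(xcc)
    fx = function(np.copy(x), *(wrapper_args + args))
  File "fit.py", line 30, in cost
    q=(proj(n,world(pp,b))-lo+.5)*SS-.5
       ~~~~^^^^^^^^^^^^^^^
  File "h.py", line 14, in proj
    c=get_calibration(n); P=(np.array(P,float).reshape(-1,3)-c['eye'])@np.array(c['attitude']); P=P*[1,-1,-1]
ValueError: time passes only in moves, steps and waits

real	0m1.344s
user	0m1.430s
sys	0m0.107s
```

```bash
cat >> h.py <<'E'
_C={}
_gc=get_calibration
def get_calibration(n):
    if n not in _C: _C[n]=_gc(n)
    return _C[n]
E
python3 run1.py; python3 - <<'E'
from fit import *
o=[]
for n,(x,y,w,h) in(('top',(200,235,145,50)),('scene',(195,170,145,70))):
    im=cv2.imread('pics/%s0.png'%n)[:,:,::-1].copy(); H=hsv(im)
    c=(slice(y,y+h),slice(x,x+w))
    m=brown(H); 
    print(n,{k:np.percentile(H[c][m[c]][:,i],[5,50,95]) for i,k in enumerate('hsv')})
    o+= [np.repeat((m[c]*255).astype(np.uint8)[:,:,None],3,2)]
cv2.imwrite('pics/mask.png',cv2.resize(np.vstack(o),None,fx=4,fy=4,interpolation=0))
E
```

```text
carton x 0.4557 y -0.1527 yaw 1.6 [] cost 332
carton x 0.4601 y -0.0513 yaw -1.3 [] cost 394
carton x 0.4719 y 0.1514 yaw -7.1 [] cost 570
yellow x 0.4696 y 0.0462 yaw 7.6 [] cost 97
orange x 0.4459 y -0.2648 yaw 2.1 [] cost 118
rack x 0.5503 y -0.4310 yaw 3.6 [] cost 252
rack top x 0.5507 y -0.4320 yaw 4.2 [] cost 76
pile x 0.5360 y 0.4165 yaw 7.3 [0.0852] cost 605
sleeve x 0.4467 y 0.2619 yaw 6.5 [] cost 81
sleeve z x 0.4466 y 0.2617 yaw 6.4 [0.0367] cost 81
bed x 0.6576 y -0.0504 yaw 6.8 [0.0165 0.0226 0.0277 0.0336] cost 1975
post x 0.6435 y 0.0695 yaw 13.8 [] cost 52
post z x 0.6433 y 0.0697 yaw 11.0 [0.147] cost 53
carton z x 0.4561 y -0.1526 yaw 1.2 [0.0243] cost 332
orange top x 0.4465 y -0.2659 yaw 2.6 [] cost 66
orange scn x 0.4462 y -0.2640 yaw 2.3 [] cost 40
top {'h': array([ 14.,  15., 108.]), 's': array([129., 136., 183.]), 'v': array([108.25, 155.  , 164.  ])}
scene {'h': array([ 12.,  14., 109.]), 's': array([129., 146., 195.]), 'v': array([ 42.,  98., 171.])}
```

View pics/mask.png

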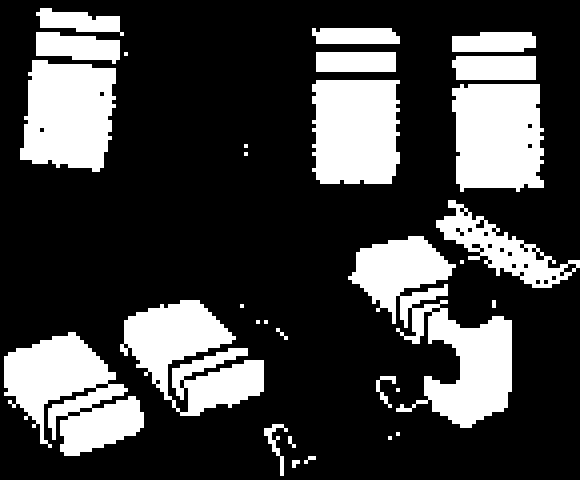

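The mask cleanly picks out the three cartons, and only the lines along the bands are missing. I'll close those gaps, refine the bed fit, and draw every fit over the pictures to check it.

```bash
sed -i "s/m=mask(hsv(ims\[n\]));/m=cv2.morphologyEx(mask(hsv(ims[n])).astype(np.uint8),cv2.MORPH_CLOSE,np.ones((3,3)));/" fit.py
cat > run2.py <<'E'
from fit import *
ims={n:cv2.imread('pics/%s0.png'%n)[:,:,::-1].copy() for n in('top','scene')}
R=[]
def F(nm,*a,**k):
    p,f=fit(ims,*a,**k); show(nm,p,f); R.append((a[1],p))
F('c0',brown,CARTON(),[.456,-.153,0.],pad=4)
F('c1',brown,CARTON(),[.46,-.051,0.],pad=4)
F('c2',brown,CARTON(),[.472,.151,-.1],pad=4,cams=('top',))
F('pile',nonwood,PILE,[.536,.4165,.12,.085],pad=2)
bedm=lambda h:((h[...,0]>40)&(h[...,0]<95)&(h[...,1]>60))
F('bedtop',nonwood,BED,[.657,-.05,.12,.02,.025,.022,.03],pad=3,cams=('top',),it=3)
F('bed',nonwood,BED,[.657,-.05,.12,.02,.025,.022,.03],pad=3,it=3)
R.append((SCR(),[.4696,.0462,np.radians(7.6)]));R.append((LIPS,[.5503,-.431,np.radians(3.8)]));R.append((POST,[.6435,.0695,np.radians(7)]))
o=[]
for n,(x,y,w,h) in(('top',(100,180,360,115)),('scene',(90,145,310,140))):
    im=cv2.resize(ims[n][y:y+h,x:x+w,::-1],None,fx=2.2,fy=2.2,interpolation=2); 
    for md,p in R:
        for b in md(p):
            q=((proj(n,world(p,b))-[x,y]+.5)*2.2-.5); cv2.polylines(im,[cv2.convexHull(np.round(q*16).astype(np.int32))],True,(255,0,255),1,shift=4)
    o.append(cv2.copyMakeBorder(im,0,0,0,792-im.shape[1],0))
cv2.imwrite('pics/ov.png',np.vstack(o))
E
python3 run2.py
```

```text
c0 x 0.4562 y -0.1533 yaw 2.2 [] cost 184
c1 x 0.4596 y -0.0521 yaw -0.7 [] cost 211
c2 x 0.4712 y 0.1516 yaw -6.4 [] cost 42
pile x 0.5360 y 0.4161 yaw 7.0 [0.0851] cost 394
bedtop x 0.6580 y -0.0493 yaw 6.8 [0.0234 0.024  0.0237 0.0379] cost 315
bed x 0.6572 y -0.0504 yaw 6.9 [0.0193 0.0242 0.0254 0.0375] cost 2025
```

View pics/ov.png

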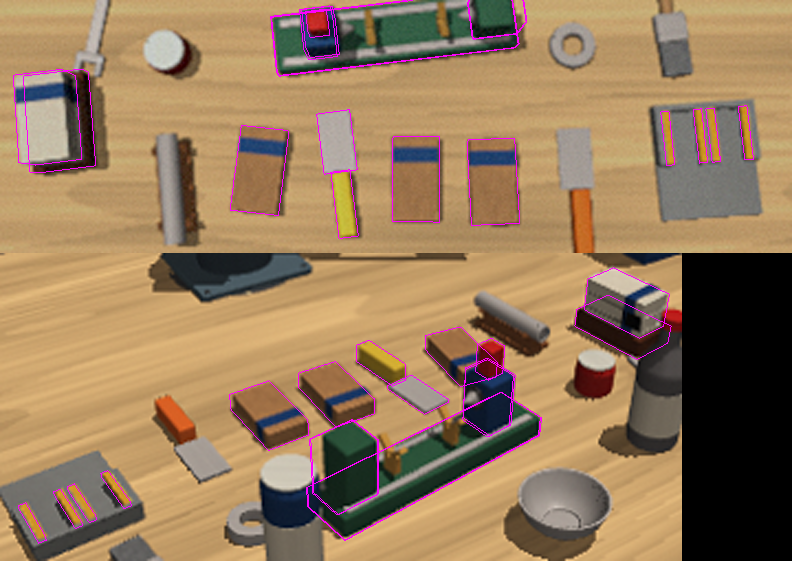

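The overlay lines up with the cartons, yellow scraper, rack lips, pile and bed in both views. The pile top comes out at about 85 mm. I'm starting on carton 2, at (0.471, 0.152).

```bash
python3 -m crank '[[0,0,1.7,0.035,-0.0455,0,0],[0,0,1.7,0.035,-0.0455,0,0],[0,0,1.7,0.035,-0.0455,0,0],[0,0,1.7,0.035,-0.0455,0,0],[0,0,1.7,0.035,-0.0455,0,0]]' 20
python3 -m crank '[[0,0,1.7,0.035,-0.0455,0,0],[0,0,1.7,0.035,-0.0455,0,0],[0,0,1.8,0.0362,-0.0459,0,0],[0,0,0,0,0,-0.06,0],[0,0,0,0,0,-0.06,0]]'
python3 -m crank '[[0,0,0,0,0,-0.05,0],[0,0,0,0,0,0,0],[0,0,0,0,0,0,0]]'
```

```text
time: 2.02
tcp_pos: [0.3655, 0.2874, 0.2189]
tcp_rot: [[-0.98, 0.201, 0.001], [0.201, 0.98, 0.0], [-0.001, 0.001, -1.0]]
force: [0.5, 0.2, -0.4]
finger_gap: 0.0931
grip_force: 0.0
time: 2.65
tcp_pos: [0.4721, 0.1509, 0.098]
tcp_rot: [[-0.993, 0.115, 0.003], [0.115, 0.993, 0.0], [-0.003, 0.001, -1.0]]
force: [0.8, 0.5, -0.8]
finger_gap: 0.0929
grip_force: 0.0
time: 3.02
tcp_pos: [0.472, 0.1521, 0.0502]
tcp_rot: [[-0.994, 0.112, 0.002], [0.112, 0.994, 0.0], [-0.002, 0.0, -1.0]]
force: [-0.1, 0.4, -0.3]
finger_gap: 0.0929
grip_force: 0.0
```

```bash
python3 -m crank '[[0,0,0,-0.001,0,-0.043,0],[0,0,0,0,0,0,0.5],[0,0,0,0,0,0,1],[0,0,0,0,0,0,1],[0,0,0,0,0,0,1]]' 25
python3 -m crank '[[0,0,0,0,0,0,1],[0,0,0,0,0,0,1],[0,0,0,0,0,0,1]]'
```

```text
time: 3.65
tcp_pos: [0.4709, 0.1522, 0.0071]
tcp_rot: [[-0.994, 0.112, 0.003], [0.112, 0.994, 0.0], [-0.003, 0.001, -1.0]]
force: [-1.0, 0.6, 7.8]
finger_gap: 0.0593
grip_force: 25.0
time: 4.03
tcp_pos: [0.4709, 0.1522, 0.0071]
tcp_rot: [[-0.994, 0.112, 0.003], [0.112, 0.994, 0.0], [-0.003, 0.001, -1.0]]
force: [-2.3, 0.7, 7.6]
finger_gap: 0.0597
grip_force: 25.0
```

```bash
python3 -m crank '[[0,0,0,0,0,0.04,1],[0,0,0,0,0,0.06,1],[0,0,0,0,0,0.06,1],[0,0,0,0,0,0,1],[0,0,0,0,0,0,1]]'
python3 -m crank '[[0,0,2.68,0.013,0.0528,0,1],[0,0,2.68,0.013,0.0528,0,1],[0,0,2.68,0.013,0.0528,0,1],[0,0,2.68,0.013,0.0528,0,1],[0,0,2.68,0.013,0.0527,0,1]]'
python3 -m crank '[[0,0,0,0,0,-0.03,1],[0,0,0,0,0,-0.025,1],[0,0,0,0,0,0,1],[0,0,0,0,0,0,1]]'
python3 - <<'E'
from h import *
t=snap('top','p1t.png');s=snap('scene','p1s.png')
a=cv2.resize(t[195:285,90:200,::-1],None,fx=3.5,fy=3.5,interpolation=2);b=cv2.resize(s[120:210,330:440,::-1],None,fx=3.5,fy=3.5,interpolation=2)
cv2.imwrite('pics/p1.png',np.hstack([a,b]))
E
```

```text
time: 4.65
tcp_pos: [0.4689, 0.1518, 0.1651]
tcp_rot: [[-0.994, 0.112, -0.001], [0.112, 0.994, -0.0], [0.001, -0.0, -1.0]]
force: [-0.8, 0.2, -2.6]
finger_gap: 0.0601
grip_force: 25.0
time: 5.28
tcp_pos: [0.5336, 0.4167, 0.1621]
tcp_rot: [[-0.992, -0.122, -0.005], [-0.122, 0.992, -0.003], [0.005, -0.002, -1.0]]
force: [0.6, -0.6, -1.3]
finger_gap: 0.0597
grip_force: 25.0
time: 5.78
tcp_pos: [0.5345, 0.4155, 0.11]
tcp_rot: [[-0.993, -0.121, -0.001], [-0.121, 0.993, -0.001], [0.001, -0.001, -1.0]]
force: [0.4, 0.1, -1.9]
finger_gap: 0.0599
grip_force: 25.0
```

View pics/p1.png

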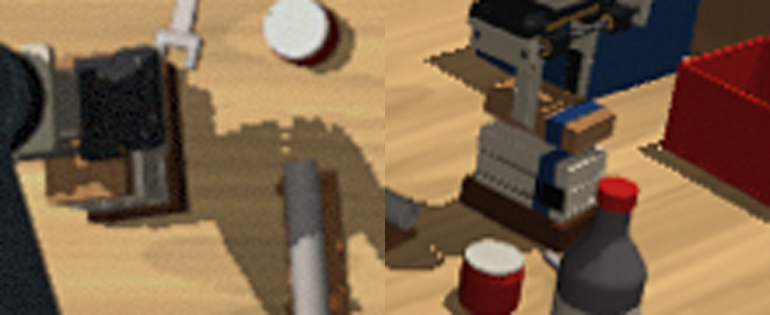

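The carton hangs level over the pile with a gap of about 18 mm (crop: carton at (560,110), pile top at (540,150)). I'll lower it in small steps.

```bash
python3 -m crank '[[0,0,0,0.001,0,-0.007,1],[0,0,0,0,0,-0.005,1],[0,0,0,0,0,0,1]]'
for i in 1 2; do python3 -m crank '[[0,0,0,0,0,-0.002,1],[0,0,0,0,0,0,1]]' | grep -E 'tcp_pos|force'; done
```

```text
time: 6.25
tcp_pos: [0.5353, 0.4155, 0.0981]
tcp_rot: [[-0.993, -0.121, -0.001], [-0.121, 0.993, -0.001], [0.001, -0.0, -1.0]]
force: [0.4, -0.0, -3.5]
finger_gap: 0.0601
grip_force: 25.0
tcp_pos: [0.5356, 0.4158, 0.0966]
force: [0.0, -0.2, -2.5]
grip_force: 25.0
tcp_pos: [0.5359, 0.416, 0.0956]
force: [-1.2, -0.7, 2.5]
grip_force: 25.0
```

```bash

for i in 1 2; do python3 -m crank '[[0,0,0,0,0,-0.001,1],[0,0,0,0,0,0,1]]' | grep -E 'tcp_pos|force'; done
```

```text
tcp_pos: [0.5359, 0.416, 0.0956]
force: [-3.1, -2.3, 8.1]
grip_force: 25.0
tcp_pos: [0.536, 0.416, 0.0955]
force: [-5.8, -2.9, 13.2]
grip_force: 25.0
```

```bash
python3 -m crank '[[0,0,0,0,0,0.0015,1],[0,0,0,0,0,0,0.3],[0,0,0,0,0,0,0],[0,0,0,0,0,0,0],[0,0,0,0,0,0,0]]'
python3 -m crank '[[0,0,0,0,0,0.03,0],[0,0,0,0,0,0.06,0],[0,0,-1,-0.01,-0.055,0,0],[0,0,-1,-0.01,-0.055,0,0],[0,0,-1,-0.01,-0.055,0,0]]'
python3 - <<'E'
from fit import *
ims={n:snap(n,'q1%s.png'%n[0]) for n in('top','scene')}
show('placed',*fit(ims,brown,lambda p:[box(-.055,.055,-.03,.03,p[3],p[3]+.025)],[.536,.416,.12,.088],pad=4))
show('placed t',*fit(ims,brown,CARTON(.0885),[.536,.416,.12],pad=4,cams=('top',)))
show('c1',*fit(ims,brown,CARTON(),[.46,-.051,0.],pad=4))
show('c0',*fit(ims,brown,CARTON(),[.456,-.153,0.],pad=4))
E
```

```text
time: 7.88
tcp_pos: [0.5357, 0.4158, 0.0938]
tcp_rot: [[-0.993, -0.121, -0.0], [-0.121, 0.993, -0.0], [0.0, -0.0, -1.0]]
force: [0.6, 0.0, 0.0]
finger_gap: 0.0899
grip_force: 0.0
time: 8.5
tcp_pos: [0.5053, 0.2494, 0.1843]
tcp_rot: [[-0.998, -0.069, 0.001], [-0.069, 0.998, -0.0], [-0.001, -0.0, -1.0]]
force: [0.1, -1.6, 0.3]
finger_gap: 0.0931
grip_force: 0.0
placed x 0.4218 y 0.5423 yaw -171.7 [0.004] cost 1326
placed t x 0.3851 y 0.4660 yaw 7.0 [] cost 1113
c1 x 0.4597 y -0.0518 yaw -0.3 [] cost 246
c0 x 0.4563 y -0.1532 yaw 1.4 [] cost 180
```

```bash
python3 -m crank '[[0,0,-0.75,-0.0076,-0.0502,0,0],[0,0,-0.75,-0.0076,-0.0502,0,0],[0,0,-0.75,-0.0076,-0.0502,0,0],[0,0,-0.75,-0.0076,-0.0502,0,0],[0,0,-0.75,-0.0076,-0.0502,0,0]]' >/dev/null
python3 -m crank '[[0,0,-0.75,-0.0076,-0.0502,0,0],[0,0,0,0,0,-0.05,0],[0,0,0,0,0,-0.05,0],[0,0,0,0,0,0,0],[0,0,0,0,0,0,0]]'
python3 - <<'E'
from fit import *
ims={n:snap(n,'q2%s.png'%n[0]) for n in('top','scene')}
show('placed',*fit(ims,brown,lambda p:[box(-.055,.055,-.03,.03,p[3],p[3]+.025)],[.536,.416,.12,.088],pad=3))
show('placed t',*fit(ims,brown,CARTON(.0885),[.536,.416,.12],pad=3,cams=('top',)))
E
```

```text
time: 9.85
tcp_pos: [0.4615, -0.0504, 0.0855]
tcp_rot: [[-1.0, 0.009, 0.002], [0.009, 1.0, -0.0], [-0.002, -0.0, -1.0]]
force: [0.5, 0.2, 0.9]
finger_gap: 0.0931
grip_force: 0.0
placed x 0.5366 y 0.4138 yaw 4.7 [0.0918] cost 448
placed t x 0.5370 y 0.4142 yaw 6.3 [] cost 129
```

```bash
python3 -m crank '[[0,0,0,-0.0018,-0.0014,-0.05,0],[0,0,0,0,0,-0.0287,0],[0,0,0,0,0,0,0.5],[0,0,0,0,0,0,1],[0,0,0,0,0,0,1]]' 25
python3 -m crank '[[0,0,0,0,0,0,1],[0,0,0,0,0,0,1],[0,0,0,0,0,0,1]]'
python3 -m crank '[[0,0,0,0,0,0.04,1],[0,0,0,0,0,0.06,1],[0,0,0,0,0,0.06,1],[0,0,0,0,0,0.02,1],[0,0,0,0,0,0,1]]'
```

```text
time: 10.58
tcp_pos: [0.4598, -0.0522, 0.0071]
tcp_rot: [[-1.0, 0.009, 0.003], [0.009, 1.0, -0.001], [-0.003, -0.001, -1.0]]
force: [0.5, 0.3, 0.5]
finger_gap: 0.0676
grip_force: 0.0
time: 10.95
tcp_pos: [0.4594, -0.0518, 0.0067]
tcp_rot: [[-1.0, 0.01, 0.002], [0.01, 1.0, -0.0], [-0.002, -0.0, -1.0]]
force: [-0.0, 2.1, 7.2]
finger_gap: 0.0597
grip_force: 25.0
time: 11.58
tcp_pos: [0.4591, -0.0521, 0.1871]
tcp_rot: [[-1.0, 0.01, 0.004], [0.01, 1.0, -0.002], [-0.004, -0.001, -1.0]]
force: [-0.1, 0.5, -4.0]
finger_gap: 0.0599
grip_force: 25.0
```

```bash
python3 -m crank '[[0,0,0.94,0.0096,0.0585,0,1],[0,0,0.94,0.0096,0.0585,0,1],[0,0,0.94,0.0096,0.0585,0,1],[0,0,0.94,0.0096,0.0585,0,1],[0,0,0.94,0.0096,0.0585,0,1]]' >/dev/null
python3 -m crank '[[0,0,0.94,0.0096,0.0585,0,1],[0,0,0.94,0.0096,0.0585,0,1],[0,0,0.94,0.0096,0.0585,0,1],[0,0,0,0,0,0,1],[0,0,0,0,0,0,1]]'
python3 -m crank '[[0,0,0,0,0,-0.03,1],[0,0,0,0,0,-0.025,1],[0,0,0,0,0,-0.005,1],[0,0,0,0,0,0,1],[0,0,0,0,0,0,1]]'
```

```text
time: 12.82
tcp_pos: [0.5339, 0.4154, 0.1826]
tcp_rot: [[-0.993, -0.122, -0.004], [-0.122, 0.993, -0.003], [0.004, -0.002, -1.0]]
force: [0.3, -0.1, -2.8]
finger_gap: 0.0604
grip_force: 25.0
time: 13.45
tcp_pos: [0.536, 0.4161, 0.127]
tcp_rot: [[-0.993, -0.121, 0.002], [-0.121, 0.993, 0.001], [-0.002, 0.001, -1.0]]
force: [-0.5, 0.6, -3.6]
finger_gap: 0.0601
grip_force: 25.0
```

```bash

for i in 1 2 3; do python3 -m crank '[[0,0,0,0,0,-0.002,1],[0,0,0,0,0,0,1]]' | grep -E 'tcp_pos|^force'; done
```

```text
tcp_pos: [0.5352, 0.4163, 0.1238]
force: [-0.3, 0.5, -2.5]
tcp_pos: [0.5349, 0.4162, 0.1212]
force: [0.1, -0.3, -3.1]
tcp_pos: [0.5353, 0.4164, 0.1202]
force: [-1.5, -0.3, 2.2]
```

```bash
python3 -m crank '[[0,0,0,0,0,-0.001,1],[0,0,0,0,0,0,1]]' | grep -E 'tcp_pos|^force'
python3 -m crank '[[0,0,0,0,0,0.001,1],[0,0,0,0,0,0,0.3],[0,0,0,0,0,0,0],[0,0,0,0,0,0,0],[0,0,0,0,0,0,0]]'
python3 -m crank '[[0,0,0,0,0,0.03,0],[0,0,0,0,0,0.05,0],[0,0,-0.6,-0.0088,-0.062,0,0],[0,0,-0.6,-0.0088,-0.062,0,0],[0,0,-0.6,-0.0088,-0.062,0,0]]'
python3 -m crank '[[0,0,-0.6,-0.0088,-0.062,0,0],[0,0,-0.6,-0.0088,-0.062,0,0],[0,0,-0.6,-0.0088,-0.062,0,0],[0,0,-0.6,-0.0088,-0.062,0,0],[0,0,-0.6,-0.0088,-0.062,0,0]]'
python3 -m crank '[[0,0,-0.5,-0.0088,-0.062,0,0],[0,0,0,0,0,-0.06,0],[0,0,0,0,0,-0.05,0],[0,0,0,0,0,0,0],[0,0,0,0,0,0,0]]'
python3 - <<'E'
from fit import *
ims={n:snap(n,'q3%s.png'%n[0]) for n in('top','scene')}
show('placed',*fit(ims,brown,lambda p:[box(-.055,.055,-.03,.03,.0885,.1385)],[.536,.416,.12],pad=3))
show('placed t',*fit(ims,brown,CARTON(.1135),[.536,.416,.12],pad=3,cams=('top',)))
E
```

```text
tcp_pos: [0.5352, 0.4164, 0.1202]
force: [-3.8, -1.2, 7.0]
time: 15.08
tcp_pos: [0.5351, 0.4162, 0.1193]
tcp_rot: [[-0.993, -0.121, -0.0], [-0.121, 0.993, -0.0], [0.0, -0.0, -1.0]]
force: [0.5, 0.1, -0.2]
finger_gap: 0.0902
grip_force: 0.0
time: 15.7
tcp_pos: [0.5084, 0.229, 0.1996]
tcp_rot: [[-0.996, -0.09, 0.001], [-0.09, 0.996, -0.0], [-0.001, -0.0, -1.0]]
force: [0.6, -0.4, 0.1]
finger_gap: 0.0929
grip_force: 0.0
time: 16.32
tcp_pos: [0.4645, -0.0807, 0.1998]
tcp_rot: [[-0.999, -0.038, 0.001], [-0.038, 0.999, -0.0], [-0.001, -0.0, -1.0]]
force: [0.1, -0.8, -0.4]
finger_gap: 0.0929
grip_force: 0.0
time: 16.95
tcp_pos: [0.4572, -0.1411, 0.091]
tcp_rot: [[-1.0, -0.029, 0.002], [-0.029, 1.0, -0.001], [-0.002, -0.001, -1.0]]
force: [0.1, 0.2, 0.7]
finger_gap: 0.0928
grip_force: 0.0
placed x 0.5359 y 0.4163 yaw 5.3 [] cost 572
placed t x 0.5362 y 0.4122 yaw 7.6 [] cost 82
```

```bash
python3 -m crank '[[0,0,0,-0.0009,-0.0122,0,0],[0,0,0,0,0,-0.05,0],[0,0,0,0,0,-0.034,0],[0,0,0,0,0,0,0.5],[0,0,0,0,0,0,1]]' 25
python3 -m crank '[[0,0,0,0,0,0,1],[0,0,0,0,0,0,1],[0,0,0,0,0,0,1],[0,0,0,0,0,0,1]]'
python3 -m crank '[[0,0,0,0,0,0.04,1],[0,0,0,0,0,0.06,1],[0,0,0,0,0,0.06,1],[0,0,0,0,0,0.04,1],[0,0,0,0,0,0,1]]'
```

```text
time: 17.68
tcp_pos: [0.4563, -0.1539, 0.0069]
tcp_rot: [[-1.0, -0.029, 0.002], [-0.029, 1.0, -0.001], [-0.002, -0.001, -1.0]]
force: [0.7, 0.4, 0.4]
finger_gap: 0.0776
grip_force: 0.0
time: 18.18
tcp_pos: [0.456, -0.1533, 0.0068]
tcp_rot: [[-1.0, -0.029, 0.002], [-0.029, 1.0, -0.001], [-0.002, -0.001, -1.0]]
force: [-1.5, 1.4, 7.0]
finger_gap: 0.0594
grip_force: 25.0
time: 18.8
tcp_pos: [0.4569, -0.1539, 0.2091]
tcp_rot: [[-1.0, -0.029, 0.007], [-0.029, 1.0, -0.004], [-0.007, -0.005, -1.0]]
force: [-0.2, 0.2, -2.0]
finger_gap: 0.0598
grip_force: 25.0
```

```bash
for i in 1 2; do python3 -m crank '[[0,0,0.53,0.008,0.057,0,1],[0,0,0.53,0.008,0.057,0,1],[0,0,0.53,0.008,0.057,0,1],[0,0,0.53,0.008,0.057,0,1],[0,0,0.53,0.008,0.057,0,1]]' >/dev/null; done
python3 -m crank '[[0,0,0,0,0,0,1],[0,0,0,0,0,-0.03,1],[0,0,0,0,0,-0.024,1],[0,0,0,0,0,0,1],[0,0,0,0,0,0,1]]'
for i in 1 2 ; do python3 -m crank '[[0,0,0,0,0,-0.002,1],[0,0,0,0,0,0,1]]' | grep -E 'tcp_pos|^force'; done
```

```text
time: 20.68
tcp_pos: [0.5352, 0.4164, 0.1516]
tcp_rot: [[-0.993, -0.121, -0.0], [-0.121, 0.993, -0.0], [0.0, -0.0, -1.0]]
force: [0.1, 0.2, -2.7]
finger_gap: 0.0596
grip_force: 25.0
tcp_pos: [0.5353, 0.4171, 0.1501]
force: [0.5, 0.0, -2.7]
tcp_pos: [0.535, 0.4171, 0.1474]
force: [0.8, -0.4, -2.0]
```

```bash
python3 -m crank '[[0,0,0,0.0005,-0.0007,-0.0015,1],[0,0,0,0,0,0,1]]' | grep -E 'tcp_pos|^force'
python3 -m crank '[[0,0,0,0,0,-0.001,1],[0,0,0,0,0,0,1]]' | grep -E 'tcp_pos|^force'
```

```text
tcp_pos: [0.5356, 0.4163, 0.1457]
force: [0.4, 0.4, -2.1]
tcp_pos: [0.5358, 0.4164, 0.1453]
force: [-0.7, 0.3, 0.5]
```

```bash
python3 -m crank '[[0,0,0,0,0,0,0.3],[0,0,0,0,0,0,0],[0,0,0,0,0,0,0],[0,0,0,0,0,0,0]]'
python3 -m crank '[[0,0,0,0,0,0.03,0],[0,0,0,0,0,0.04,0],[0,0,-0.4,-0.0096,-0.0568,0,0],[0,0,-0.4,-0.0096,-0.0568,0,0],[0,0,-0.4,-0.0096,-0.0568,0,0]]'|grep tcp_pos
python3 -m crank '[[0,0,-0.4,-0.0096,-0.0568,0,0],[0,0,-0.4,-0.0096,-0.0568,0,0],[0,0,-0.4,-0.0096,-0.0568,0,0],[0,0,-0.4,-0.0096,-0.0568,0,0],[0,0,-0.4,-0.0096,-0.0568,0,0]]'|grep tcp_pos
python3 -m crank '[[0,0,0,0,0,0,0]]'
python3 - <<'E'
from fit import *
ims={n:snap(n,'q4%s.png'%n[0]) for n in('top','scene')}
show('placed',*fit(ims,brown,lambda p:[box(-.055,.055,-.03,.03,.0885,.1635)],[.536,.416,.12],pad=3))
show('placed t',*fit(ims,brown,CARTON(.1385),[.536,.416,.12],pad=3,cams=('top',)))
o=lambda h:steel(h)|orn(h)
show('orange',*fit(ims,o,SCR(),[.4462,-.2648,0.04],pad=5))
show('orange s',*fit(ims,o,SCR(),[.4462,-.2648,0.04],pad=5,cams=('scene',)))
y=lambda h:steel(h)|yel(h)
show('yellow',*fit(ims,y,SCR(),[.4696,.0462,.13],pad=5))
cv2.imwrite('pics/v4.png',np.vstack([cv2.resize(ims['top'][180:300,90:460,::-1],None,fx=2,fy=2),cv2.resize(ims['scene'][120:290,90:460,::-1],None,fx=2,fy=2)]))
E
```

```text
time: 22.18
tcp_pos: [0.5357, 0.4164, 0.145]
tcp_rot: [[-0.993, -0.121, 0.0], [-0.121, 0.993, 0.0], [-0.0, 0.0, -1.0]]
force: [0.1, -0.5, -0.0]
finger_gap: 0.09
grip_force: 0.0
tcp_pos: [0.5064, 0.2445, 0.2151]
tcp_pos: [0.4584, -0.0397, 0.2153]
time: 23.55
tcp_pos: [0.4585, -0.0416, 0.2152]
tcp_rot: [[-0.998, -0.059, 0.0], [-0.059, 0.998, -0.001], [-0.0, -0.001, -1.0]]
force: [-0.5, -0.3, -0.6]
finger_gap: 0.0932
grip_force: 0.0
placed x 0.5364 y 0.4163 yaw 4.6 [] cost 633
placed t x 0.5351 y 0.4118 yaw 7.8 [] cost 193
orange x 0.4822 y -0.3081 yaw 14.8 [] cost 342
orange s x 0.4828 y -0.3070 yaw 14.6 [] cost 288
yellow x 0.4689 y 0.0469 yaw 5.9 [] cost 722
```

View pics/v4.png

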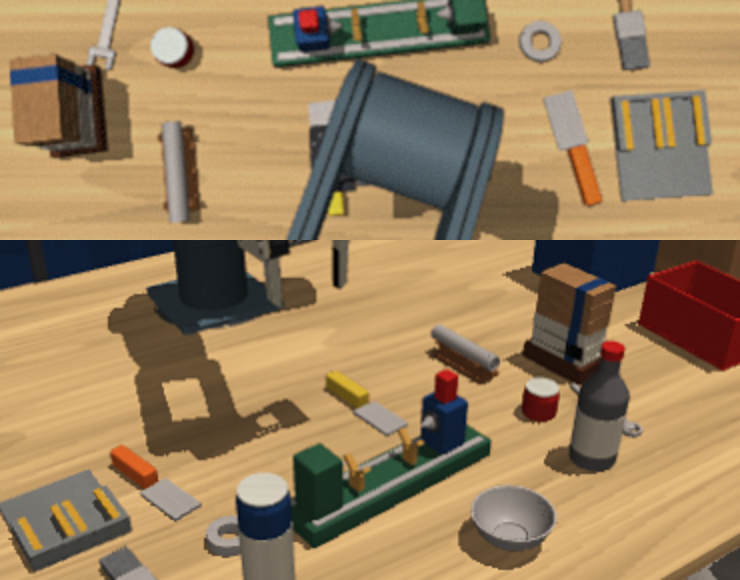

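The three cartons stand square on the pile. The orange scraper has been knocked closer to the rack and turned about 15° (top crop, handle at (585,175)), so I'm refitting its pose.

```bash
python3 - <<'E'
from fit import *
ims={'top':cv2.imread('pics/q4t.png')[:,:,::-1].copy(),'scene':cv2.imread('pics/q4s.png')[:,:,::-1].copy()}
ims2={'top':snap('top','q5t.png'),'scene':snap('scene','q5s.png')}
o=lambda h:steel(h)|orn(h)
g=list(at('top',[[90+572/2,180+145/2]],0)[0][:2]);print(g)
for cams in(('top',),('scene',),('top','scene')): show('orange',*fit(ims2,o,SCR(),g+[.26],pad=3,cams=cams))
E
```

```text
[np.float64(0.48413468511646673), np.float64(-0.30850255481106903)]
orange x 0.4828 y -0.3093 yaw 15.4 [] cost 61
orange x 0.4828 y -0.3070 yaw 14.6 [] cost 191
orange x 0.4827 y -0.3083 yaw 15.0 [] cost 262
```

```bash
python3 -m crank '[[0,0,2.32,0,-0.0546,0,0.5],[0,0,2.32,0,-0.0546,0,0.5],[0,0,2.32,0,-0.0546,0,0.5],[0,0,2.32,0,-0.0546,0,0.5],[0,0,2.32,0,-0.0546,0,0.5]]' 45 >/dev/null
python3 -m crank '[[0,0,0,0,0,-0.06,0.5],[0,0,0,0,0,-0.06,0.5],[0,0,0,0,0,-0.04,0.5],[0,0,0,0,0,0,0.5],[0,0,0,0,0,0,0.5]]'
```

```text
time: 25.0
tcp_pos: [0.4605, -0.3109, 0.0564]
tcp_rot: [[-0.964, -0.267, 0.002], [-0.267, 0.964, -0.002], [-0.001, -0.002, -1.0]]
force: [-0.4, -0.4, -0.1]
finger_gap: 0.0464
grip_force: 0.0
```

```bash
python3 -m crank '[[0,0,-0.4,-0.0018,-0.0039,-0.04,0.5],[0,0,0,0,0,-0.0095,0.5],[0,0,0,0,0,0,0.5]]' |grep -E 'tcp_pos|force'
python3 -m crank '[[0,0,0,0,0,0,0.8],[0,0,0,0,0,0,1],[0,0,0,0,0,0,1],[0,0,0,0,0,0,1],[0,0,0,0,0,0,1]]' 45
python3 -m crank '[[0,0,0,0,0,0.03,1],[0,0,0,0,0,0.03,1],[0,0,0,0,0,0,1],[0,0,0,0,0,0,1]]'
```

```text
tcp_pos: [0.4576, -0.315, 0.0065]
force: [-0.1, -0.4, -0.1]
grip_force: 0.0
time: 26.0
tcp_pos: [0.4574, -0.3152, 0.0063]
tcp_rot: [[-0.966, -0.258, 0.001], [-0.258, 0.966, -0.001], [-0.001, -0.001, -1.0]]
force: [-0.6, 1.8, 5.9]
finger_gap: 0.0235
grip_force: 45.0
time: 26.5
tcp_pos: [0.4565, -0.3143, 0.0644]
tcp_rot: [[-0.966, -0.258, -0.001], [-0.258, 0.966, 0.001], [0.001, 0.001, -1.0]]
force: [0.0, 0.4, -1.9]
finger_gap: 0.0238
grip_force: 45.0
```

```bash
python3 -m crank '[[0,0,-2.75,-0.025,-0.040,0,1],[0,0,-2.75,-0.025,-0.040,0,1],[0,0,-2.75,-0.025,-0.040,0,1],[0,0,-2.75,-0.025,-0.040,0,1],[0,0,0,0,0,-0.02,1]]' >/dev/null
python3 -m crank '[[0,0,0,0,0,-0.01,1],[0,0,0,0,0,0,1],[0,0,0,0,0,0,1]]'
python3 - <<'E'
from fit import *
ims={n:snap(n,'q6%s.png'%n[0]) for n in('top','scene')}
show('lips',*fit(ims,yel,LIPS,[.5505,-.4315,.07],pad=4,cams=('scene',)))
show('lips t',*fit(ims,yel,LIPS,[.5505,-.4315,.07],pad=4,cams=('top',)))
cv2.imwrite('pics/v6.png',np.hstack([cv2.resize(ims['top'][200:320,370:480,::-1],None,fx=3.5,fy=3.5),cv2.resize(ims['scene'][200:320,70:180,::-1],None,fx=3.5,fy=3.5)]))
E
```

```text
time: 27.5
tcp_pos: [0.3576, -0.4744, 0.0355]
tcp_rot: [[-0.998, -0.07, -0.0], [-0.07, 0.998, 0.0], [0.0, 0.0, -1.0]]
force: [0.5, 0.7, -1.0]
finger_gap: 0.0238
grip_force: 45.0
lips x 0.5460 y -0.4296 yaw 2.9 [] cost 99
lips t x 0.5504 y -0.4318 yaw 4.0 [] cost 80
```

View pics/v6.png

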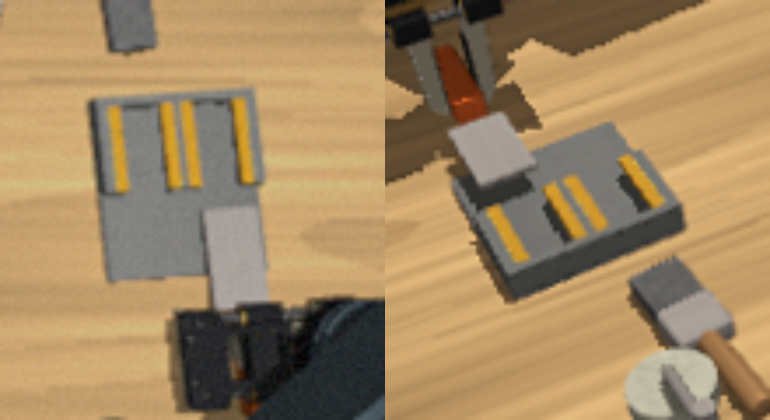

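```bash
python3 - <<'E'
from fit import *
ims={'top':cv2.imread('pics/q6t.png')[:,:,::-1].copy(),'scene':cv2.imread('pics/q6s.png')[:,:,::-1].copy()}
z=.0355-.0063
wh=lambda h:(h[...,1]<45)&(h[...,2]>140)
B=lambda p:[box(0,.08,-.022,.022,z,z+.005)]
for cams in(('top',),('scene',)): show('blade '+cams[0],*fit(ims,wh,B,[.3576+.0262,-.4726,.068],pad=3,cams=cams))
d=np.array([.998,.07]); print('expected',np.array([.3576,-.4744])+.0263*d)
E
```

```text
blade top x 0.3852 y -0.4744 yaw 3.2 [] cost 28
blade scene x 0.3785 y -0.4723 yaw 4.3 [] cost 39
expected [ 0.3838474 -0.472559 ]
```

The blade tip sits about 2 mm too far to -y of the bay lane in both views, so I'll correct that, lower it and slide it in.

```bash
python3 -m crank '[[0,0,0,0,0.002,-0.015,1],[0,0,0,0,0,-0.003,1],[0,0,0,0,0,0,1]]' | grep -E 'tcp_pos|^force'
python3 -m crank '[[0,0,0,0.015,0.001,0,1],[0,0,0,0.015,0.001,0,1],[0,0,0,0.015,0.001,0,1],[0,0,0,0,0,0,1]]' | grep -E 'tcp_pos|^force'
```

```text
tcp_pos: [0.3569, -0.4724, 0.0168]
force: [-0.1, 0.4, -1.0]
tcp_pos: [0.4038, -0.4697, 0.0175]
force: [-0.6, 0.2, -1.7]
```

```bash
python3 -m crank '[[0,0,0,0.015,0.001,0,1],[0,0,0,0.012,0.0008,0,1],[0,0,0,0.006,0.0004,0,1],[0,0,0,0,0,0,1]]' | grep -E 'tcp_pos|^force'
for i in 1 2 3; do python3 -m crank '[[0,0,0,0.002,0.00014,0,1],[0,0,0,0,0,0,1]]' | grep -E 'tcp_pos|^force'; done
```

```text
tcp_pos: [0.4355, -0.4676, 0.0174]
force: [-0.2, 0.7, -1.5]
tcp_pos: [0.4368, -0.4676, 0.0175]
force: [-0.3, 0.6, -1.2]
tcp_pos: [0.4391, -0.4675, 0.0175]
force: [0.5, -1.1, -2.3]
tcp_pos: [0.4412, -0.4673, 0.0175]
force: [-0.5, -0.5, -2.4]
```

```bash

for i in 1 2 3 4; do python3 -m crank '[[0,0,0,0.0015,0.0001,0,1],[0,0,0,0,0,0,1]]' | grep -E 'tcp_pos|^force'; done
```

```text
tcp_pos: [0.4427, -0.4671, 0.0174]
force: [-0.3, -0.0, -1.6]
tcp_pos: [0.4442, -0.4671, 0.0175]
force: [0.7, 0.9, -1.4]
tcp_pos: [0.4457, -0.467, 0.0175]
force: [0.2, -0.2, -1.6]
tcp_pos: [0.4466, -0.4668, 0.0173]
force: [-1.6, -0.3, -0.8]
```

```bash

for i in 1 2; do python3 -m crank '[[0,0,0,0.0015,0.0001,0,1],[0,0,0,0,0,0,1]]' | grep -E 'tcp_pos|^force'; done
for i in 1 2; do python3 -m crank '[[0,0,0,0,0,-0.0018,1],[0,0,0,0,0,0,1]]' | grep -E 'tcp_pos|^force'; done
```

```text
tcp_pos: [0.4467, -0.4667, 0.0173]
force: [-7.7, -0.3, 1.5]
tcp_pos: [0.4467, -0.4666, 0.0173]
force: [-13.4, -0.1, 2.9]
tcp_pos: [0.4468, -0.4667, 0.0154]
force: [-11.9, -1.0, 2.0]
tcp_pos: [0.4468, -0.4668, 0.0143]
force: [-13.4, 0.9, 6.1]
```

```bash
python3 -m crank '[[0,0,0,0,0,0,0.6],[0,0,0,0,0,0,0.5],[0,0,0,0,0,0,0.5],[0,0,0,0,0,0,0.5]]'| grep -E 'tcp_pos|force|gap'
python3 -m crank '[[0,0,0,0,0,0.04,0.5],[0,0,0,0,0,0.06,0.5],[0,0,0,0,0,0.04,0.5],[0,0,0,0,0.06,0,0.5],[0,0,0,0,0.06,0,0.5]]' | grep tcp_pos
python3 -m crank '[[0,0,0,0,0.06,0,0.5],[0,0,0,0,0.06,0,0.5],[0,0,0,0,0,0,0.5]]'
python3 - <<'E'
from fit import *
ims={n:snap(n,'q7%s.png'%n[0]) for n in('top','scene')}
y=lambda h:steel(h)|yel(h); o=lambda h:steel(h)|orn(h)
for c in(('top',),('scene',),('top','scene')): show('yellow',*fit(ims,y,SCR(),[.4696,.0462,.13],pad=5,cams=c))
H=lambda p:[box(-.085,0,-.012,.012,.008,.036)]
for c in(('top',),('scene',)): show('orange handle',*fit(ims,orn,H,[.472,-.465,.07],pad=5,cams=c))
for c in(('top',),('scene',)): show('lips',*fit(ims,yel,LIPS,[.5505,-.4315,.07],pad=4,cams=c))
E
```

```text
tcp_pos: [0.4504, -0.4666, 0.0139]
force: [0.2, -0.5, 0.3]
finger_gap: 0.0467
grip_force: 0.0
tcp_pos: [0.4503, -0.3459, 0.1545]
time: 33.22
tcp_pos: [0.4497, -0.2225, 0.1541]
tcp_rot: [[-0.997, -0.074, -0.0], [-0.074, 0.997, 0.001], [0.0, 0.001, -1.0]]
force: [0.4, -0.8, -0.4]
finger_gap: 0.0463
grip_force: 0.0
yellow x 0.4700 y 0.0460 yaw 7.6 [] cost 19
yellow x 0.4689 y 0.0475 yaw 6.8 [] cost 38
yellow x 0.4695 y 0.0460 yaw 7.4 [] cost 69
orange handle x 0.4680 y -0.4594 yaw 8.2 [] cost 353
orange handle x 0.4675 y -0.4654 yaw 2.3 [] cost 37
lips x 0.5502 y -0.4318 yaw 4.6 [] cost 230
lips x 0.5459 y -0.4299 yaw 2.8 [] cost 94
```

```bash
python3 -m crank '[[0,0,0.65,-0.0013,0.0531,0,0.5],[0,0,0.65,-0.0013,0.0531,0,0.5],[0,0,0.65,-0.0013,0.0531,0,0.5],[0,0,0.65,-0.0013,0.0531,0,0.5],[0,0,0.65,-0.0013,0.0531,0,0.5]]'|grep tcp_pos
python3 -m crank '[[0,0,0,0,0,-0.05,0.5],[0,0,0,0,0,-0.05,0.5],[0,0,0,0,0,0,0.5],[0,0,0,0,0,0,0.5]]'
```

```text
tcp_pos: [0.4448, 0.0388, 0.1541]
time: 34.45
tcp_pos: [0.4451, 0.0378, 0.0549]
tcp_rot: [[-0.992, -0.124, 0.001], [-0.124, 0.992, -0.0], [-0.001, -0.001, -1.0]]
force: [0.2, -0.3, -0.8]
finger_gap: 0.0464
grip_force: 0.0
```

```bash
python3 -m crank '[[0,0,0.4,-0.0017,0.0051,0,0.5],[0,0,0,0,0,-0.04,0.5],[0,0,0,0,0,-0.0084,0.5],[0,0,0,0,0,0,0.5],[0,0,0,0,0,0,0.5]]' |grep -E 'tcp_pos|^force'
python3 -m crank '[[0,0,0,0,0,0,0.8],[0,0,0,0,0,0,1],[0,0,0,0,0,0,1],[0,0,0,0,0,0,1],[0,0,0,0,0,0,1]]' 45
python3 -m crank '[[0,0,0,0,0,0.03,1],[0,0,0,0,0,0.06,1],[0,0,0,0,0,0,1],[0,0,0,0,0,0,1]]'
```

```text
tcp_pos: [0.4429, 0.0438, 0.0066]
force: [-0.0, -0.5, -0.5]
time: 35.7
tcp_pos: [0.4421, 0.0439, 0.0057]
tcp_rot: [[-0.991, -0.133, 0.0], [-0.133, 0.991, -0.0], [-0.0, -0.0, -1.0]]
force: [-0.1, 0.6, 5.1]
finger_gap: 0.0239
grip_force: 45.0
time: 36.2
tcp_pos: [0.4412, 0.044, 0.0948]
tcp_rot: [[-0.991, -0.133, -0.001], [-0.133, 0.991, 0.0], [0.001, 0.0, -1.0]]
force: [-0.2, -0.1, -2.9]
finger_gap: 0.0234
grip_force: 45.0
```

```bash
python3 -m crank '[[0,0,-0.45,-0.0108,-0.0571,0,1],[0,0,-0.45,-0.0108,-0.0571,0,1],[0,0,-0.45,-0.0108,-0.0571,0,1],[0,0,-0.45,-0.0108,-0.0571,0,1],[0,0,-0.45,-0.0108,-0.0571,0,1]]'|grep tcp_pos
python3 -m crank '[[0,0,-0.45,-0.0108,-0.0571,0,1],[0,0,-0.45,-0.0108,-0.0571,0,1],[0,0,-0.45,-0.0108,-0.0571,0,1],[0,0,0,0,0,0,1],[0,0,0,0,0,0,1]]'
python3 -m crank '[[0,0,0,0,0,-0.03,1],[0,0,0,0,0,-0.025,1],[0,0,0,0,0,0,1],[0,0,0,0,0,0,1]]'
python3 - <<'E'
from fit import *
ob=get_obs(); z=ob['tcp_pos'][2]-.006
ims={n:snap(n,'q8%s.png'%n[0]) for n in('top','scene')}
wh=lambda h:(h[...,1]<45)&(h[...,2]>140)
B=lambda p:[box(0,.08,-.022,.022,z,z+.005)]
g=[ob['tcp_pos'][0]+.0274,ob['tcp_pos'][1]+.002,.068]; print('exp',g)
for cams,r in((('top',),(.5504,-.4318,4.0)),(('scene',),(.546,-.4297,2.85))):
    p,f=fit(ims,wh,B,g,pad=3,cams=cams); show('blade '+cams[0],p,f)
    a=np.radians(r[2]); d=p[:2]+.08*np.array([np.cos(p[2]),np.sin(p[2])])-np.array(r[:2]); 
    print('tip in rack frame',d@[np.cos(a),np.sin(a)],d@[-np.sin(a),np.cos(a)])
E
```

```text
tcp_pos: [0.3861, -0.2423, 0.0934]
time: 37.45
tcp_pos: [0.3544, -0.4112, 0.0932]
tcp_rot: [[-0.998, -0.069, -0.002], [-0.069, 0.998, 0.005], [0.002, 0.005, -1.0]]
force: [0.2, 0.7, -2.2]
finger_gap: 0.0239
grip_force: 45.0
time: 37.95
tcp_pos: [0.3559, -0.4121, 0.0409]
tcp_rot: [[-0.997, -0.071, 0.0], [-0.071, 0.997, 0.0], [-0.0, 0.0, -1.0]]
force: [0.4, -0.2, -1.1]
finger_gap: 0.0234
grip_force: 45.0
exp [np.float64(0.3833480257008207), np.float64(-0.41011604267028196), 0.068]
blade top x 0.3858 y -0.4133 yaw 4.5 [] cost 32
tip in rack frame -0.08286764467649516 0.030611387542213805
blade scene x 0.3774 y -0.4097 yaw 4.2 [] cost 41
tip in rack frame -0.08742827164772238 0.030256516875837053
```

```bash
python3 -m crank '[[0,0,0,0,0,-0.015,1],[0,0,0,0,0,-0.009,1],[0,0,0,0,0,0,1],[0,0,0,0,0,0,1]]' | grep -E 'tcp_pos|^force'
python3 -m crank '[[0,0,0,0.015,0.001,0,1],[0,0,0,0.015,0.001,0,1],[0,0,0,0.015,0.001,0,1],[0,0,0,0,0,0,1]]' | grep -E 'tcp_pos|^force'
python3 -m crank '[[0,0,0,0.015,0.001,0,1],[0,0,0,0.012,0.0008,0,1],[0,0,0,0.006,0.0004,0,1],[0,0,0,0,0,0,1]]' | grep -E 'tcp_pos|^force'
for i in 1 2 3; do python3 -m crank '[[0,0,0,0.0015,0.0001,0,1],[0,0,0,0,0,0,1]]' | grep -E 'tcp_pos|^force'; done
```

```text
tcp_pos: [0.3554, -0.4129, 0.0163]
force: [-0.2, 0.1, -1.4]
tcp_pos: [0.4021, -0.4097, 0.0165]
force: [0.1, -0.1, -1.5]
tcp_pos: [0.4339, -0.4076, 0.0164]
force: [-0.0, 0.5, -2.0]
tcp_pos: [0.4347, -0.4076, 0.0164]
force: [1.0, 1.0, -0.8]
tcp_pos: [0.4364, -0.4075, 0.0165]
force: [-0.3, 0.8, -1.8]
tcp_pos: [0.4381, -0.4074, 0.0165]
force: [0.7, 0.0, -1.2]
```

```bash

for i in 1 2 3 4; do python3 -m crank '[[0,0,0,0.0015,0.0001,0,1],[0,0,0,0,0,0,1]]' | grep -E 'tcp_pos|^force'; done
```

```text
tcp_pos: [0.4396, -0.4073, 0.0164]
force: [-0.8, 0.6, -1.1]
tcp_pos: [0.4411, -0.4072, 0.0165]
force: [-0.1, -0.5, -0.7]
tcp_pos: [0.4415, -0.407, 0.0164]
force: [-6.3, -1.0, -1.1]
tcp_pos: [0.4415, -0.4069, 0.0163]
force: [-10.7, -0.7, 2.6]
```

```bash
for i in 1 2; do python3 -m crank '[[0,0,0,0,0,-0.0013,1],[0,0,0,0,0,0,1]]' | grep -E 'tcp_pos|^force'; done
python3 -m crank '[[0,0,0,0,0,0,0.6],[0,0,0,0,0,0,0.5],[0,0,0,0,0,0,0.5],[0,0,0,0,0,0,0.5]]'| grep -E 'tcp_pos|force|gap'
python3 -m crank '[[0,0,0,0,0,0.04,0.5],[0,0,0,0,0,0.06,0.5],[0,0,0,0,0,0.06,0.5],[0,0,0,0,0,0.03,0.5],[0,0,0.32,0.0224,0.053,0,0.5]]' | grep tcp_pos
python3 -m crank '[[0,0,0.32,0.0224,0.053,0,0.5],[0,0,0.32,0.0224,0.053,0,0.5],[0,0,0.32,0.0224,0.053,0,0.5],[0,0,0,0,0,0,0.5]]' | grep tcp_pos
python3 - <<'E'
from fit import *
ims={n:snap(n,'q9%s.png'%n[0]) for n in('top','scene')}
H=lambda p:[box(-.085,0,-.012,.012,.008,.036)]
for nm,m,y0 in(('orange',orn,-.4654),('yellow',yel,-.405)): show(nm,*fit(ims,m,H,[.468,y0,.05],pad=2,cams=('scene',)))
for c in(('top',),('scene',),('top','scene')): show('post',*fit(ims,red,POST,[.6434,.0695,.12],pad=5,cams=c))
cv2.imwrite('pics/v9.png',cv2.resize(ims['scene'][150:310,80:340,::-1],None,fx=3,fy=3))
E
```

```text
tcp_pos: [0.4414, -0.4069, 0.0152]
force: [-11.0, -0.1, 3.4]
tcp_pos: [0.4415, -0.407, 0.0142]
force: [-10.6, -0.2, 5.4]
tcp_pos: [0.4442, -0.4069, 0.0138]
force: [0.9, -0.3, -0.5]
finger_gap: 0.0459
grip_force: 0.0
tcp_pos: [0.4671, -0.3579, 0.2073]
tcp_pos: [0.5347, -0.1909, 0.204]
orange x 0.4673 y -0.4656 yaw 2.1 [] cost 37
yellow x 0.4688 y -0.4070 yaw 0.9 [] cost 45
post x 0.6431 y 0.0691 yaw 15.2 [] cost 18
post x 0.6454 y 0.0697 yaw 37.9 [] cost 20
post x 0.6434 y 0.0693 yaw 18.4 [] cost 51
```

View pics/v9.png

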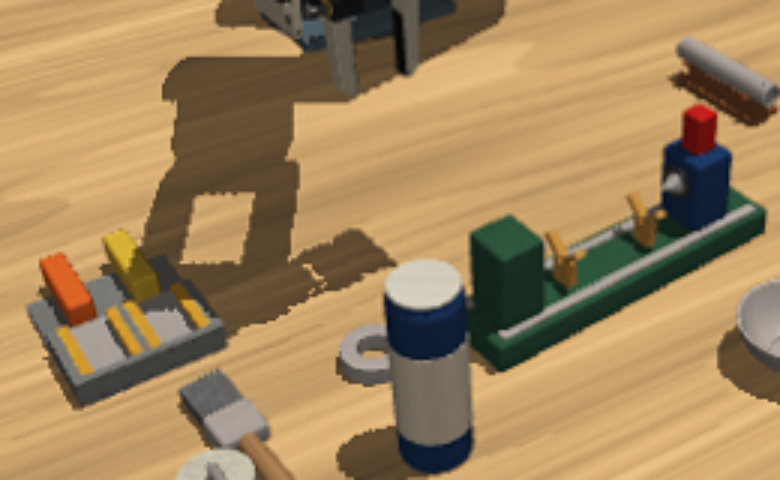

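Both scrapers are fully in their bays (crop: blades up against the back stop at (90,345) and (170,315)). Next is the tailstock post at (0.643, 0.069).

```bash
python3 -m crank '[[0,0,0.32,0.0217,0.052,0,0.5],[0,0,0.32,0.0217,0.052,0,0.5],[0,0,0.32,0.0217,0.052,0,0.5],[0,0,0.32,0.0217,0.052,0,0.5],[0,0,0.32,0.0217,0.052,0,0.5]]' | grep tcp_pos
python3 -m crank '[[0,0,0,0,0,-0.03,0.5],[0,0,0,0,0,0,0.5],[0,0,0,0,0,0,0.5]]'
```

```text
tcp_pos: [0.643, 0.0644, 0.2038]
time: 44.52
tcp_pos: [0.6424, 0.0632, 0.1744]
tcp_rot: [[-0.993, -0.118, 0.0], [-0.118, 0.993, -0.0], [-0.0, -0.0, -1.0]]
force: [-0.2, 1.0, -0.1]
finger_gap: 0.0464
grip_force: 0.0
```

```bash
python3 -m crank '[[0,0,0,0.001,0.006,-0.03,0.5],[0,0,0,0,0,-0.0285,0.5],[0,0,0,0,0,0,0.5],[0,0,0,0,0,0,0.7],[0,0,0,0,0,0,1]]' 35|grep -E 'tcp_pos|force|gap'
python3 -m crank '[[0,0,0,0,0,0,1],[0,0,0,0,0,0,1],[0,0,0,0,0,0,1]]' |grep -E 'tcp_pos|force|gap'
python3 -m crank '[[0,0,0,-0.0006,0.005,0,1],[0,0,0,-0.0006,0.005,0,1],[0,0,0,-0.0006,0.005,0,1],[0,0,0,0,0,0,1]]' |grep -E 'tcp_pos|^force|gap'
```

```text
tcp_pos: [0.6443, 0.0706, 0.1174]
force: [-0.5, -0.5, 0.5]
finger_gap: 0.0307
grip_force: 0.0
tcp_pos: [0.6439, 0.0706, 0.1169]
force: [-0.2, -1.7, 6.4]
finger_gap: 0.024
grip_force: 35.0
tcp_pos: [0.6423, 0.085, 0.1169]
force: [-1.2, -4.2, 5.7]
finger_gap: 0.0236
```

```bash
python3 -m crank '[[0,0,0,-0.0005,0.004,0,1],[0,0,0,-0.0003,0.0025,0,1],[0,0,0,0,0,0,1]]' |grep -E 'tcp_pos|^force'
for i in 1 2 3; do python3 -m crank '[[0,0,0,-0.0002,0.0015,0,1],[0,0,0,0,0,0,1]]' |grep -E 'tcp_pos|^force'; done
```

```text
tcp_pos: [0.6416, 0.0912, 0.1169]
force: [-0.3, -4.7, 5.3]
tcp_pos: [0.6414, 0.0925, 0.1169]
force: [-0.2, -5.4, 5.8]
tcp_pos: [0.6412, 0.094, 0.1169]
force: [0.5, -5.6, 5.7]
tcp_pos: [0.6411, 0.0955, 0.1169]
force: [0.3, -4.6, 5.3]
```

```bash

for i in 1 2 3 4; do python3 -m crank '[[0,0,0,-0.0002,0.002,0,1],[0,0,0,0,0,0,1]]' |grep -E 'tcp_pos|^force'; done
```

```text
tcp_pos: [0.641, 0.0965, 0.1169]
force: [0.0, -8.5, 5.0]
tcp_pos: [0.641, 0.0965, 0.1169]
force: [1.0, -15.1, 5.3]
tcp_pos: [0.641, 0.0966, 0.1169]
force: [1.5, -19.9, 4.9]
tcp_pos: [0.641, 0.0966, 0.1168]
force: [1.1, -26.4, 4.8]
```

The tailstock is fully back against its stop: the force rises and the post stays still at y = 0.0966. Now I'll release it and go to the sleeve.

```bash
python3 -m crank '[[0,0,0,0.0006,-0.005,0,0.7],[0,0,0,0,0,0,0.5],[0,0,0,0,0,0,0.4],[0,0,0,0,0,0,0.4]]'|grep -E 'tcp_pos|^force|gap'
python3 -m crank '[[0,0,0,0,0,0.04,0.4],[0,0,0,0,0,0.045,0.4],[0,0,0,-0.0389,0.033,0,0.4],[0,0,0,-0.0389,0.033,0,0.4],[0,0,0,-0.0389,0.033,0,0.4]]' | grep tcp_pos
python3 -m crank '[[0,0,0,-0.0389,0.033,0,0.4],[0,0,-0.3,-0.0389,0.033,0,0.4],[0,0,0,0,0,-0.05,0.4],[0,0,0,0,0,-0.06,0.4],[0,0,0,0,0,0,0.4]]'
python3 - <<'E'
from fit import *
ims={n:snap(n,'q10%s.png'%n[0]) for n in('top','scene')}
for c in(('top',),('scene',)): show('post',*fit(ims,red,POST,[.641,.0966,.12],pad=5,cams=c))
show('sleeve s',*fit(ims,steel,SLEEVE(),[.4466,.2618,.113],pad=3,cams=('scene',)))
E
```

```text
tcp_pos: [0.6394, 0.1009, 0.1151]
force: [-0.5, -0.1, 0.9]
finger_gap: 0.0528
tcp_pos: [0.5215, 0.2003, 0.2004]
time: 49.9
tcp_pos: [0.4411, 0.2643, 0.0868]
tcp_rot: [[-0.993, -0.116, -0.009], [-0.116, 0.993, -0.003], [0.01, -0.002, -1.0]]
force: [-0.4, 0.1, 0.1]
finger_gap: 0.0557
grip_force: 0.0
post x 0.6404 y 0.0953 yaw 14.3 [] cost 21
post x 0.6394 y 0.0986 yaw 35.9 [] cost 14
sleeve s x 0.4483 y 0.2635 yaw 4.9 [] cost 52
```

```bash
python3 -m crank '[[0,0,0,0,0,-0.02,0.4],[0,0,0,0,0,0,0.4],[0,0,0,0,0,0,0.4]]'|grep tcp
```

```text
tcp_pos: [0.4466, 0.2654, 0.0724]
tcp_rot: [[-0.993, -0.115, 0.003], [-0.115, 0.993, 0.001], [-0.003, 0.001, -1.0]]
```

```bash
python3 -m crank '[[0,0,0,0,-0.0034,-0.025,0.4],[0,0,0,0,0,-0.02,0.4],[0,0,0,0,0,-0.0104,0.4],[0,0,0,0,0,0,0.4],[0,0,0,0,0,0,0.4]]'|grep -E 'tcp_pos|^force'
python3 -m crank '[[0,0,0,0,0,0,0.65],[0,0,0,0,0,0,0.75],[0,0,0,0,0,0,1],[0,0,0,0,0,0,1],[0,0,0,0,0,0,1]]' 45|grep -E 'tcp_pos|force|gap'
```

```text
tcp_pos: [0.4459, 0.2619, 0.0159]
force: [0.5, 0.8, 0.6]
tcp_pos: [0.4451, 0.263, 0.0153]
force: [-2.0, 5.0, 0.9]
finger_gap: 0.0266
grip_force: 45.0
```

```bash
python3 -m crank '[[0,0,0,0,0,0.03,1],[0,0,0,0,0,0.05,1],[0,0,0,0,0,0.06,1],[0,0,0,0,0,0.03,1],[0,0,0,0,0,0,1]]'
python3 - <<'E'
from h import *
print(get_obs()['joint_pos'])
E
```

```text
time: 52.25
tcp_pos: [0.4464, 0.2621, 0.1868]
tcp_rot: [[-0.993, -0.115, 0.004], [-0.115, 0.993, 0.001], [-0.005, 0.001, -1.0]]
force: [-0.4, 0.7, -4.2]
finger_gap: 0.0262
grip_force: 45.0
[ 1.80586561e+01  1.27175589e+01  9.53477144e+01 -5.19934290e-04
  7.16657419e+01 -7.85391664e+01]
```

```bash
for i in 1 2; do python3 -m crank '[[0,0,-8.97,0.0208,-0.02885,0,1],[0,0,-8.97,0.0208,-0.02885,0,1],[0,0,-8.97,0.0208,-0.02885,0,1],[0,0,-8.97,0.0208,-0.02885,0,1],[0,0,-8.97,0.0208,-0.02885,0,1]]' |grep tcp_pos; done
python3 -m crank '[[0,0,0,0,0,-0.03,1],[0,0,0,0,0,-0.02,1],[0,0,0,0,0,0,1],[0,0,0,0,0,0,1]]'
python3 - <<'E'
from fit import *
ob=get_obs(); z=ob['tcp_pos'][2]+.036-.0155
ims={n:snap(n,'q11%s.png'%n[0]) for n in('top','scene')}
show('sleeve',*fit(ims,steel,SLEEVE(z),[.6546,-.0264,1.69],pad=4,cams=('scene',)))
cv2.imwrite('pics/v11.png',np.hstack([cv2.resize(ims['top'][150:250,220:350,::-1],None,fx=3,fy=3),cv2.resize(ims['scene'][150:250,210:340,::-1],None,fx=3,fy=3)]))
E
```

```text
tcp_pos: [0.5481, 0.1163, 0.1817]
tcp_pos: [0.6522, -0.0276, 0.1811]
time: 54.0
tcp_pos: [0.6528, -0.0267, 0.1341]
tcp_rot: [[-0.12, 0.993, -0.002], [0.993, 0.12, 0.0], [0.001, -0.001, -1.0]]
force: [0.3, -0.3, -3.7]
finger_gap: 0.0261
grip_force: 45.0
sleeve x 0.6488 y -0.0214 yaw 99.2 [] cost 470
```

View pics/v11.png

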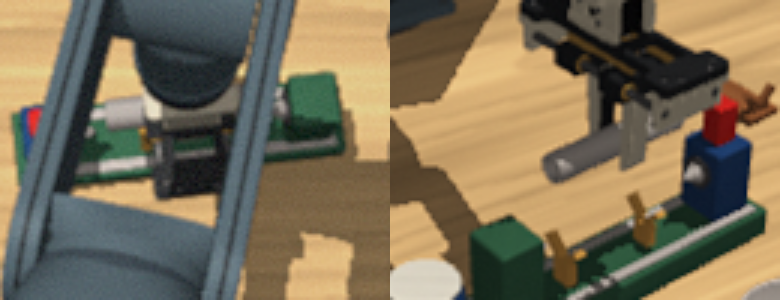

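The sleeve is level above the rests and lined up with the bed axis, sitting between the two cones (right crop: sleeve at (600,150), rests at (565,255) and (640,215)). I'm lowering it now.

```bash
python3 -m crank '[[0,0,0,0.0018,0.0015,-0.03,1],[0,0,0,0,0,-0.025,1],[0,0,0,0,0,-0.012,1],[0,0,0,0,0,0,1],[0,0,0,0,0,0,1]]'|grep -E 'tcp|^force'
for i in 1 2 3 4; do python3 -m crank '[[0,0,0,0,0,-0.002,1],[0,0,0,0,0,0,1]]' |grep -E 'tcp_pos|^force'; done
```

```text
tcp_pos: [0.6559, -0.0255, 0.0694]
tcp_rot: [[-0.12, 0.993, 0.002], [0.993, 0.12, -0.0], [-0.001, 0.002, -1.0]]
force: [-0.3, 1.1, -3.9]
tcp_pos: [0.6552, -0.0254, 0.0665]
force: [-0.1, 0.1, -3.2]
tcp_pos: [0.6548, -0.0253, 0.0638]
force: [-0.2, 0.0, -3.7]
tcp_pos: [0.6548, -0.0253, 0.0617]
force: [-0.5, 0.7, -3.8]
tcp_pos: [0.6548, -0.0253, 0.0597]
force: [-0.3, 0.3, -2.7]
```

```bash
for i in 1 2 3; do python3 -m crank '[[0,0,0,0,0,-0.0015,1],[0,0,0,0,0,0,1]]' |grep -E 'tcp_pos|^force'; done
```

```text
tcp_pos: [0.6548, -0.0253, 0.0583]
force: [-0.2, 0.5, -3.6]
tcp_pos: [0.6548, -0.0254, 0.0568]
force: [-0.3, -0.1, -2.7]
tcp_pos: [0.6552, -0.0253, 0.0556]
force: [0.7, -0.4, -3.1]
```

```bash
for i in 1 2 3; do python3 -m crank '[[0,0,0,0,0,-0.001,1],[0,0,0,0,0,0,1]]' |grep -E 'tcp_pos|^force'; done
```

```text
tcp_pos: [0.6554, -0.0253, 0.0553]
force: [-0.9, 0.9, 4.0]
tcp_pos: [0.6555, -0.0253, 0.0553]
force: [-2.4, 1.0, 9.6]
tcp_pos: [0.6555, -0.0253, 0.0553]
force: [-4.4, 2.5, 13.8]
```

```bash
python3 -m crank '[[0,0,0,0,0,0.0025,1],[0,0,0,0,0,0,0.7],[0,0,0,0,0,0,0.5],[0,0,0,0,0,0,0.4],[0,0,0,0,0,0,0.4]]'|grep -E 'tcp_pos|^force|gap'
python3 -m crank '[[0,0,0,0,0,0.03,0.4],[0,0,0,0,0,0.05,0.4],[0,0,0,0,0,0.06,0.4],[0,0,0,0,0,0.005,0.4],[0,0,0,0,0,0,0.4]]'|grep -E 'tcp_pos|^force'
for i in 1 2; do python3 -m crank '[[0,0,8.97,-0.00147,0.0122,0,0.45],[0,0,8.97,-0.00147,0.0122,0,0.45],[0,0,8.97,-0.00147,0.0122,0,0.45],[0,0,8.97,-0.00147,0.0122,0,0.45],[0,0,8.97,-0.00147,0.0122,0,0.45]]' |grep tcp_pos; done
python3 -m crank '[[0,0,0,0,0,-0.03,0.5],[0,0,0,0,0,0,0.5],[0,0,0,0,0,0,0.5]]'
python3 - <<'E'
from fit import *
ims={n:snap(n,'q12%s.png'%n[0]) for n in('top','scene')}
show('sleeve',*fit(ims,steel,SLEEVE(.076),[.6546,-.0264,1.69],pad=2,cams=('scene',)))
show('post',*fit(ims,red,POST,[.641,.0966,.12],pad=5,cams=('scene',)))
cv2.imwrite('pics/v12.png',cv2.resize(ims['scene'][150:290,200:360,::-1],None,fx=4,fy=4))
E
```

```text
tcp_pos: [0.6549, -0.0254, 0.0547]
force: [0.6, 0.4, 0.0]
finger_gap: 0.0526
tcp_pos: [0.6549, -0.0253, 0.2]
force: [0.2, -0.7, -0.5]
tcp_pos: [0.6461, 0.0361, 0.1969]
tcp_pos: [0.6388, 0.097, 0.1969]
time: 60.1
tcp_pos: [0.6398, 0.0965, 0.1691]
tcp_rot: [[-0.993, -0.115, -0.002], [-0.115, 0.993, 0.0], [0.002, 0.0, -1.0]]
force: [0.0, -0.4, 0.2]
finger_gap: 0.0465
grip_force: 0.0
sleeve x 0.6584 y -0.0290 yaw 95.4 [] cost 150
post x 0.6400 y 0.0965 yaw 18.0 [] cost 31
```

View pics/v12.png

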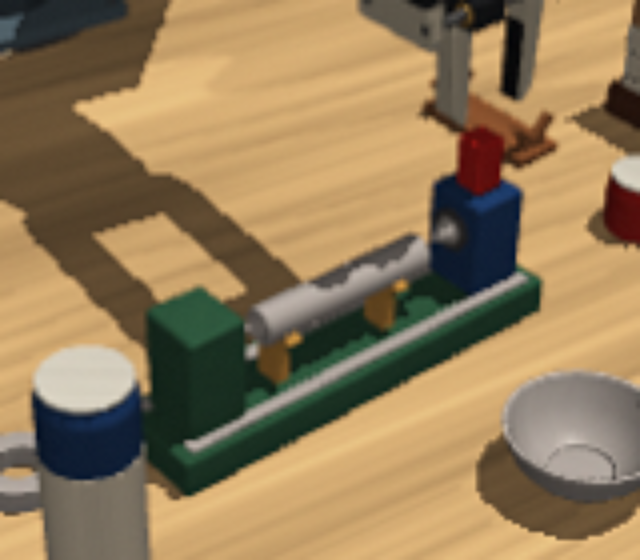

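The sleeve lies in both rests with a cone facing each bore (crop: ends at (265,320) and (425,245)). Now to grip the post and push in.

```bash
python3 -m crank '[[0,0,0,0.0008,0,-0.03,0.5],[0,0,0,0,0,-0.0225,0.5],[0,0,0,0,0,0,0.5],[0,0,0,0,0,0,0.7],[0,0,0,0,0,0,1]]' 45|grep -E 'tcp_pos|force|gap'
python3 -m crank '[[0,0,0,0,0,0,1],[0,0,0,0,0,0,1],[0,0,0,0,0,0,1]]' |grep -E 'tcp_pos|force|gap'
python3 -m crank '[[0,0,0,0.0006,-0.005,0,1],[0,0,0,0.0006,-0.005,0,1],[0,0,0,0.0006,-0.005,0,1],[0,0,0,0.0006,-0.005,0,1],[0,0,0,0,0,0,1]]' |grep -E 'tcp_pos|^force|gap'
python3 -m crank '[[0,0,0,0.0006,-0.005,0,1],[0,0,0,0.0006,-0.005,0,1],[0,0,0,0,0,0,1]]' |grep -E 'tcp_pos|^force|gap'
```

```text
tcp_pos: [0.642, 0.0966, 0.1191]
force: [0.7, 0.6, -0.1]
finger_gap: 0.0311
grip_force: 0.0
tcp_pos: [0.6418, 0.0966, 0.1187]
force: [-0.5, 0.0, 5.2]
finger_gap: 0.0238
grip_force: 45.0
tcp_pos: [0.6439, 0.0778, 0.1187]
force: [-1.4, 4.1, 5.7]
finger_gap: 0.0234
tcp_pos: [0.645, 0.0683, 0.1187]
force: [-0.9, 5.3, 6.6]
finger_gap: 0.0238
```

```bash
python3 -m crank '[[0,0,0,0.0004,-0.003,0,1],[0,0,0,0.0004,-0.003,0,1],[0,0,0,0.0004,-0.003,0,1],[0,0,0,0,0,0,1]]' |grep -E 'tcp_pos|^force|gap'
for i in 1 2 3 4 5; do python3 -m crank '[[0,0,0,0.0002,-0.0015,0,1],[0,0,0,0,0,0,1]]' |grep -E 'tcp_pos|^force'; done
```

```text
tcp_pos: [0.646, 0.0598, 0.1187]
force: [-2.6, 6.8, 6.1]
finger_gap: 0.0235
tcp_pos: [0.6462, 0.0585, 0.1187]
force: [-2.4, 6.6, 6.5]
tcp_pos: [0.6463, 0.0571, 0.1187]
force: [-2.4, 8.1, 7.5]
tcp_pos: [0.6465, 0.0557, 0.1187]
force: [-1.7, 8.0, 6.9]
tcp_pos: [0.6467, 0.0541, 0.1187]
force: [-1.8, 8.1, 6.6]
tcp_pos: [0.6469, 0.0526, 0.1187]
force: [-3.1, 6.9, 7.4]
```

```bash
for i in 1 2 3 4 5; do python3 -m crank '[[0,0,0,0.0001,-0.001,0,1],[0,0,0,0,0,0,1]]' |grep -E 'tcp_pos|^force'; done
```

```text
tcp_pos: [0.647, 0.0517, 0.1187]
force: [-2.0, 8.0, 5.9]
tcp_pos: [0.6471, 0.0507, 0.1187]
force: [-1.7, 7.9, 7.4]
tcp_pos: [0.6472, 0.0498, 0.1187]
force: [-1.8, 8.5, 7.2]
tcp_pos: [0.6473, 0.0488, 0.1187]
force: [-3.1, 9.2, 8.4]
tcp_pos: [0.6474, 0.048, 0.1187]
force: [-1.8, 9.2, 6.3]
```

```bash
for i in 1 2 3; do python3 -m crank '[[0,0,0,0.0001,-0.0008,0,1],[0,0,0,0,0,0,1]]' |grep -E 'tcp_pos|^force'; done
```

```text
tcp_pos: [0.6474, 0.0476, 0.1187]
force: [-2.1, 9.3, 7.4]
tcp_pos: [0.6474, 0.0474, 0.1187]
force: [-2.9, 11.8, 6.9]
tcp_pos: [0.6475, 0.0472, 0.1187]
force: [-1.8, 13.9, 7.3]
```

```bash
for i in 1 2; do python3 -m crank '[[0,0,0,0.0001,-0.0008,0,1],[0,0,0,0,0,0,1]]' |grep -E 'tcp_pos|^force'; done; python3 -m crank '[[0,0,0,0,-0.0003,0,1],[0,0,0,0,0,0,1],[0,0,0,0,0,0,1]]' |grep -E 'tcp_pos|^force'
```

```text
tcp_pos: [0.6475, 0.0471, 0.1187]
force: [-2.2, 15.2, 6.3]
tcp_pos: [0.6475, 0.047, 0.1187]
force: [-1.6, 18.4, 7.9]
tcp_pos: [0.6475, 0.0469, 0.1187]
force: [-2.2, 18.2, 8.7]
```

```bash
python3 -m crank '[[0,0,0,0,0,0,0.7],[0,0,0,0,0,0,0.5],[0,0,0,0,0,0,0.5],[0,0,0,0,0,0,0.5]]'|grep -E 'tcp_pos|^force|gap'
python3 -m crank '[[0,0,0,0,0,0.04,0.5],[0,0,0,0,0,0.05,0.5],[0,0,0,-0.06,0,0,0.5],[0,0,0,-0.06,0,0,0.5],[0,0,0,-0.06,0,0,0.5]]' |grep tcp_pos
python3 -m crank '[[0,0,0,-0.05,0,0,0.5],[0,0,0,0,0,0,0.5]]' |grep tcp_pos
python3 - <<'E'
from fit import *
ims={n:snap(n,'q13%s.png'%n[0]) for n in('top','scene')}
show('sleeve z',*fit(ims,steel,lambda p:[cyl(.14,.014,p[3])],[.6572,-.048,1.69,.08],pad=2,cams=('scene',)))
show('post',*fit(ims,red,POST,[.6475,.0469,.12],pad=5,cams=('scene',)))
cv2.imwrite('pics/v13a.png',ims['scene'][:,:,::-1]); a=cv2.resize(ims['scene'][150:290,200:360,::-1],None,fx=3.4,fy=3.4); b=cv2.resize(ims['top'][170:220,215:345,::-1],None,fx=544/130,fy=544/130)[:120]
cv2.imwrite('pics/v13.png',np.vstack([b[:, :544],a]))
E
```

```text
tcp_pos: [0.6477, 0.0404, 0.1171]
force: [-0.9, 0.8, 0.2]
finger_gap: 0.0461
tcp_pos: [0.4661, 0.0404, 0.2072]
tcp_pos: [0.4146, 0.041, 0.2074]
sleeve z x 0.6579 y -0.0410 yaw 97.5 [0.0787] cost 162
post x 0.6454 y 0.0485 yaw 43.0 [] cost 23
```

View pics/v13.png

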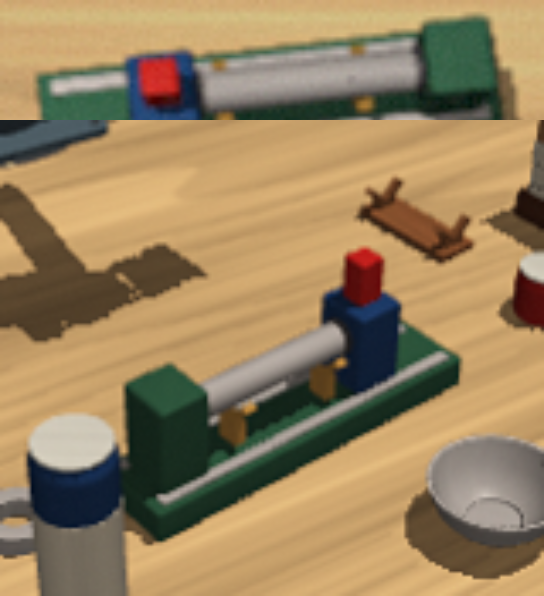

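View pics/v13a.png

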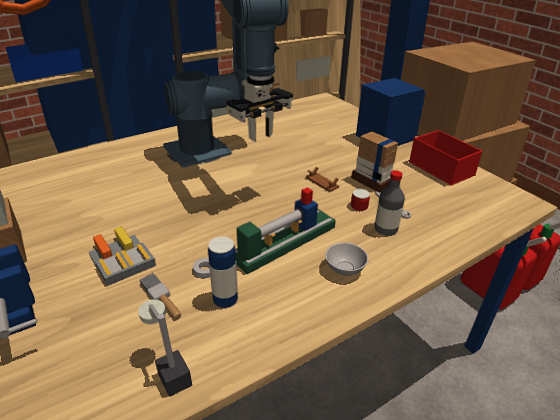

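The sleeve is held between both cones, lifted clear of the rests (crop: from (205,390) to (345,335)). The cartons and scrapers are still in place, and nothing else has moved.

```bash
python3 -c "
from cell import *
print(job_done())"
```

```text
the job is handed in; nothing more can be done
None
```

I handed the job in: three cartons are stacked on the pile, both scrapers are fully home in the rack, and the sleeve is held between both cones, seated with about 18 N.

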